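Pack glass in layers on the rail carrier and send it to dispatch

ROBOT

A 6-joint arm with a two-finger parallel gripper is mounted at the origin on the work surface. World frame = base frame: x ahead of the robot, y to its left, z up, the work surface at z = 0. Lengths are in m, angles in rad, forces in N, time in s.
With the tool pointing down it reaches from about 0.275 to 0.825 m from the base axis. Payload 4.9 kg.
Tool frame: the origin (TCP) lies at the very end of the fingers, on their centre line; the grasp point (between the pads) lies 19 mm behind it; z points along the fingers, y is the line along which they close (so a half turn about z gives the same grasp; the last joint's range is limited). The gripper opens to 85 mm and grips with 20 to 120 N. Pads are 22 mm wide; open, the fingers measure 114 mm over their backs; the gripper's body (76 mm by 85 mm) begins 54 mm behind the grasp point. The pads swing forward as they close: fully open they stand 13 mm farther back than shut.
Start: joints at [1.074, 0.326, -0.193, 1.052, 0, 1.437], TCP at [0.195, 0.514, 0.207] pointing down, gripper open.
Joint ranges: [-2.65, 2.65], [-0.97, 1.79], [-1.3, 1.35], [-1.93, 2.1], [-1.47, 1.37], [-3.14, 3.14]. Speed limits (rad/s): [2.57, 2.57, 3.14, 3.14, 3.14, 3.14].

INTERFACE

Orientations are given as a unit quaternion [w, x, y, z].
In Python, from bench import bot, viewer gives the robot as it stands.
- The arm moves only by the tool carry_out, never from a script. Its argument "series" is one flat list of numbers, 7 for each row, row after row: the shift along the tool's x, y, z in units of 1 m (1.0 is 1 m), then the turn, a rotation vector about the tool's x, y, z in units of 45 degrees (1.0 is 45 degrees), then the opening, from 0 (shut) to 1 (fully open). A call has 1 to 12 rows; each row is the pose to reach, as a shift and turn from the pose commanded when the call began, along the tool's axes at that moment; what a row does not reach only later rows make up. A row lasts 1/10 s, in which the tool goes at most 50 mm and 8.59 degrees, less where a joint would pass 70% of its speed; a pose out of reach is approached as far as the arm can. A call with a number of a shift or a turn outside -1 to 1 is refused whole. A call with a gripper value outside its range is refused whole. The fingers move at their own pace and stop on an object; "squeeze" is the grip in N (left out, the last holds). Time passes only in rows, so rows that repeat a pose let the fingers close. It gives the time, the measured TCP pose, the force, the opening and the grip force at its end, in the units of the state.
- bot.get_state(): the state, without advancing time (a new reading comes with each control period).
- viewer.get_image(name): name is "scene" or "top" or "wrist"; returns a dict with "pixels" (400x640x3 uint8, red, green, blue), "fx", "fy", "cx", "cy" (pixels), "world_to_cam" (4x4, takes a point from world to camera coordinates). Camera axes: x right, y down, z forward; pixel columns grow to the right and rows downward; lengths in m; the calibration is good to about 2 mm. The wrist camera is an equidistant fisheye: a pixel r from the principal point sees the ray r / f radians off the axis. A picture is of the moment at which its call begins. There is no depth.
- bot.close_job(): hands the job in; it is judged then, once.
Trained networks look in the newest picture that a camera, given by its name, has taken for a name from the list of things; names that differ only in an ending like _2 or _b are one class to them, and where a whole thing is asked for, a point or a joint stands for the part that bears it (a point fixed in the world has none). Each returns a list of dicts, best first, with "confidence" (0 to 1); they miss things now and then, are a little off and sometimes report something else, mostly with a low value. They report only what shows in the picture. A call takes as long as a camera call. They do not tell look-alikes from the thing itself.
- viewer.masks_of(thing, camera): "region" (400x640 bool, what is visible of it) and "at" ([column, row] in pixels, amid what is visible of it).
- viewer.landmark_of(thing, camera): "at" ([column, row] in pixels: a listed point, or the origin of a listed thing).
The state is a dict: "clock": time; "qpos": joint angles; "joint_velocities": joint speeds; "joint_torque": joint torques, N m; "tcp_pos": TCP position; "tcp_rot": TCP orientation; "force": force on the tool from outside, world axes, zero at the start; "ft_torque": the same for the moment, N m; "finger_gap": finger opening in m; "grip_force": force on a finger pad.
Only numpy, scipy, OpenCV 4.12 (cv2) and the standard library are available. Lean on these libraries where they do the work, as an engineer would, in place of code of your own. Each camera call takes 0.05 s, during which the arm holds its last target. There are 200 camera calls.

TASK

Pack the rail carrier at its loading station: lay the two green glass slabs flat and end to end along the deck inside the white outline, lay the cork sheet flat over both, in line with the outline, then set every cobalt blue tile flat and square on the cork in one row along its middle, none overlapping. Then slide the loaded carrier along its rail until it snaps into the detent of the blue dispatch station, with the load still in place. Leave the bowl, the jar and the tumbler alone.

Things in the scene. Friction and masses are not known exactly. Their poses are not given: they have to be found in the camera images.
- carrier (a joint): carrier position along its rail, m: 0 to 0.03 at the start (loading station, white plate); grows as it slides, roughly to -y, to the dispatch station (blue plate). At 0.200 a spring ball in the rail snaps between two ribs under the carrier (2 mm of play, about 5 N in or out, felt from 14 mm before); hard stop at 0.206. Elsewhere 1.5 N of friction; stays where left.
- deck (a point): centre of the white outline (87 x 227 mm) on the flat plywood carrier deck, 36 mm above the table; moves with the carrier. x across the rail, y along it, back towards the loading station and the red handle (it slides to this frame's -y), z up. It reaches x -62 to +86 mm, y -120 to +168 mm; a fence 20 mm high on its far edge (inner face at x = +80), no other rims.
- rail: the fixed rail under the carrier: 550 mm long along its y (same way as deck y), two aluminium bars 18 mm high reaching 45 mm either side of its middle line, on a 2 mm plate 140 mm wide; grey end blocks 100 mm wide (x), 34 mm high, reach to 291 mm either way. Origin: centre, on the table.
- slab0: green glass slab, 60 mm (its x) by 80 mm (its y) by 16 mm thick, about 190 g, rounded edges; lies flat on the table at the start. Origin: its centre, z along its thickness; either face may lie up.
- slab1: green glass slab, 60 mm (its x) by 80 mm (its y) by 16 mm thick, about 190 g, rounded edges; lies flat on the table at the start. Origin: its centre, z along its thickness; either face may lie up.
- sheet: cork separator sheet, stiff, 64 mm (its x) by 216 mm (its y) by 6 mm thick, about 50 g. It starts lying on a fixed grey rest block 40 mm wide, 180 mm long, 20 mm high, overhanging it by about 12 mm along each long side. Origin: its centre, z along its thickness; either face may lie up.
- tile0: square cobalt blue glass tile with a white diagonal cross on both faces, 54 x 54 x 14 mm thick, about 100 g; lies flat on the table at the start. Two or three of the three tiles are there in a run. Origin: its centre, z along its thickness; either face may lie up.
- tile1: square cobalt blue glass tile with a white diagonal cross on both faces, 54 x 54 x 14 mm thick, about 100 g; lies flat on the table at the start. Two or three of the three tiles are there in a run. Origin: its centre, z along its thickness; either face may lie up.
- tile2: square cobalt blue glass tile with a white diagonal cross on both faces, 54 x 54 x 14 mm thick, about 100 g; lies flat on the table at the start. Two or three of the three tiles are there in a run. Origin: its centre, z along its thickness; either face may lie up.
- bowl: bystander, not part of the job: clear glass bowl, 110 mm across, 60 mm high, to the left of the rail. Origin: centre of its underside.
- jar: bystander, not part of the job: white jar with red cap, 60 mm across, 90 mm high, beyond the rail. Origin: centre of its underside.
- tumbler: bystander, not part of the job: green glass tumbler, 72 mm across, 90 mm high, to the right of the rail. Origin: centre of its underside.
- handle (a point): middle of the top edge of the carrier's red upright handle plate: 54 mm along deck x, 16 mm along deck y, its top 66 mm above the deck, centred at deck y = +158 mm. Fixed to the carrier; pinch it along deck y from above, or push on its outer face.
There are look-alikes about, which are no part of the job. Several things have the shape of the sheet; the one meant has the colours described above. What is shaped like the slab1 but pink is not meant.

How it is judged:
By the outcome, as a careful person would: the job done as asked, in the order asked, and still so for the second after the job is handed in, with the robot touching nothing.
Of tile0, tile1, tile2 only 2 to 3 are there at a start; the rules pass over those that are not, and their reading is None.
At some moment in a run one of tile0, tile1, tile2 may be knocked a few centimetres aside while the robot is not near it.
Once in a run the grip may slacken for a moment while it holds something.
It also fails if it takes over 210 s, if anything falls off the work surface, if the arm or the gripper's body presses on something with over 40 N, if the wrist force passes 120 N, or if a joint passes its speed limit or range.

## Working session

There is one attempt and no reset: what is moved stays moved. The work goes in short steps, Python scripts to look and compute and a tool call to move; the robot and the scene stay as the last step left them, time stands still between calls to the robot, and variables do not carry over. Pictures are saved under pics/ and viewed, at most 14 in all, crops included, and the job is handed in when it is done.

Besides the shell and the picture viewer there is one more tool, called after "Request:" as name(argument=value, ...) on one line, values as JSON. carry_out: Moves the arm, as the interface text tells. Shifts and turns lie within -1 to 1; 1 stands for 1 m of shift or 45 degrees of turn. Its arguments: {"type":"object","properties":{"series":{"type":"array"},"squeeze":{"type":"number"}},"required":["series"]}

```bash
ls; mkdir -p pics
python3 - <<'E'
from bench import bot, viewer
import cv2
print(bot.get_state())
for n in ("scene","top"):
    im=viewer.get_image(n); print(n,im["fx"],im["fy"],im["cx"],im["cy"],im["world_to_cam"])
    cv2.imwrite(f"pics/{n}0.png",im["pixels"][:,:,::-1])
E
```

```text
pics
{'clock': 0.0, 'qpos': array([ 1.07379850e+00,  3.26968375e-01, -1.93591735e-01,  1.05201309e+00,
       -1.06492190e-06,  1.43663670e+00]), 'joint_velocities': array([ 0.00019465, -0.00024389,  0.0023714 ,  0.00163518,  0.00051564,
       -0.00132752]), 'joint_torque': array([ 1.44981255e-03, -4.43402159e+01,  2.62439525e+01,  1.57256937e-02,
       -2.35001983e-05,  1.05247045e-05]), 'tcp_pos': array([0.19487426, 0.51363971, 0.20668557]), 'tcp_rot': array([-2.75234687e-04,  1.80425490e-01,  9.83588254e-01, -8.44727343e-04]), 'force': array([-0.2681209 ,  0.06904789, -0.47774576]), 'ft_torque': array([0.03316781, 0.00185059, 0.04875297]), 'grip_force': 0.0, 'finger_gap': 0.08529010768020562}
scene 452.4050829594009 452.4050829594009 320.35899501041945 200.21615617930414 [[ 0.45039799  0.89260973 -0.01973606 -0.21057734]
 [ 0.5148288  -0.27770829 -0.81106684 -0.18087736]
 [-0.72944702  0.35514218 -0.58462045  1.77475789]
 [ 0.          0.          0.          1.        ]]
top 480.9517705179122 480.9517705179122 313.87985244127293 189.84997345790333 [[ 0.02802423 -0.99943274  0.01867706 -0.02152006]
 [-0.99495817 -0.02968896 -0.09579566  0.46419189]
 [ 0.09629582 -0.01589829 -0.99522578  1.44639663]
 [ 0.          0.          0.          1.        ]]
```

View pics/scene0.png

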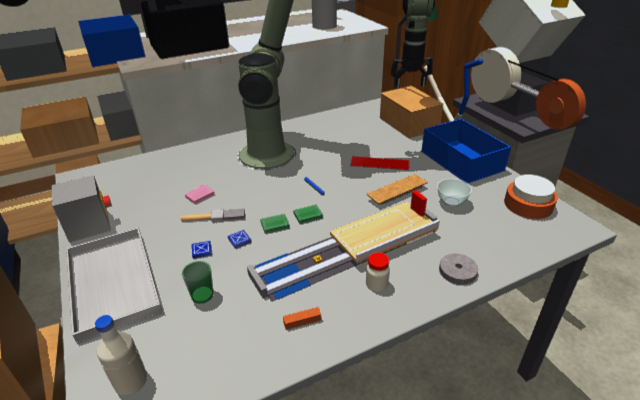

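View pics/top0.png

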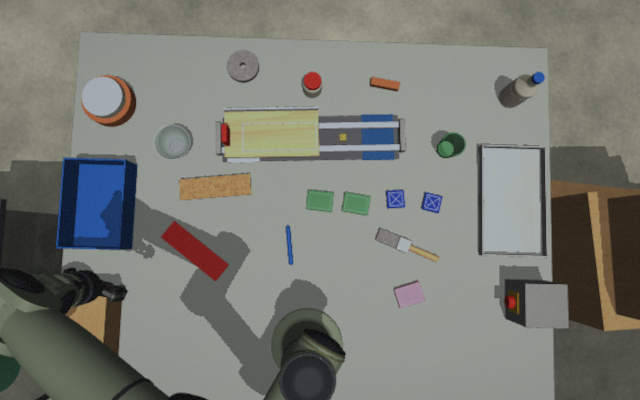

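The overview shows the carrier at columns 222–320, row 135, in the top view. Both green slabs are at (320,200) and (356,203), with two blue tiles at (396,199) and (432,203). The cork is at (215,186). The red and pink pieces are look-alikes.

```bash
cat > h.py <<'E'
import numpy as np, cv2
from scipy.spatial.transform import Rotation as R
from bench import bot, viewer
def proj(im,P,cam):
    P=np.atleast_2d(P); W=im["world_to_cam"]; c=P@W[:3,:3].T+W[:3,3]
    if cam=="wrist":
        rr=np.hypot(c[:,0],c[:,1]); k=np.arctan2(rr,c[:,2])/np.maximum(rr,1e-9)
    else: k=1/c[:,2]
    return np.c_[im["fx"]*c[:,0]*k+im["cx"], im["fy"]*c[:,1]*k+im["cy"]]
def ortho(im,cam,z,x0,x1,y0,y1,mm=1.0):
    """map picture seen from above at height z: row down=-x, col right=-y"""
    s=mm/1000; xs=np.arange(x1,x0,-s); ys=np.arange(y1,y0,-s)
    X,Y=np.meshgrid(xs,ys,indexing="ij")
    p=proj(im,np.c_[X.ravel(),Y.ravel(),np.full(X.size,z)],cam).astype(np.float32)
    return cv2.remap(im["pixels"],p[:,0].reshape(X.shape),p[:,1].reshape(X.shape),cv2.INTER_LINEAR)
RANGES={"green":((50,80,50),(80,255,255)),"blue":((112,120,50),(130,255,255)),
        "cork":((8,90,80),(22,255,255)),"red":((172,150,60),(180,255,255)),"white":((0,0,190),(180,40,255))}
def rects(o,col,x1,y1,mm=1.0,amin=300):
    """(area, x, y, long side, short side, angle of the long side from world x in deg) of colour blobs"""
    hsv=cv2.cvtColor(o,cv2.COLOR_RGB2HSV); m=cv2.inRange(hsv,*RANGES[col])
    m=cv2.morphologyEx(m,cv2.MORPH_CLOSE,np.ones((9,9),np.uint8)); m=cv2.morphologyEx(m,cv2.MORPH_OPEN,np.ones((5,5),np.uint8))
    out=[]
    for c in cv2.findContours(m,cv2.RETR_EXTERNAL,cv2.CHAIN_APPROX_NONE)[0]:
        a=cv2.contourArea(c)*mm*mm
        if a<amin: continue
        b=cv2.boxPoints(cv2.minAreaRect(c)); w=np.c_[x1-b[:,1]*mm/1000,y1-b[:,0]*mm/1000]
        e=[w[1]-w[0],w[2]-w[1]]; e.sort(key=lambda v:-np.hypot(*v)); cx,cy=w.mean(0)
        out.append([round(v,4) for v in (a,cx,cy,np.hypot(*e[0])*1e3,np.hypot(*e[1])*1e3,np.degrees(np.arctan2(e[0][1],e[0][0]))%180)])
    return out
def find(cam,col,z,x0,x1,y0,y1,mm=1.0,im=None,amin=300,save=None):
    im=im or viewer.get_image(cam); o=ortho(im,cam,z,x0,x1,y0,y1,mm)
    if save: cv2.imwrite(save,o[:,:,::-1])
    return rects(o,col,x1,y1,mm,amin)
def move(x,y,z,closedir,st=None):
    """shift and turn (units of the tool call) to a tool-down pose whose closing line is at closedir deg from world x"""
    st=st or bot.get_state(); q=st["tcp_rot"]; A=R.from_quat([q[1],q[2],q[3],q[0]])
    best=None
    for k in (0,180):
        t=np.radians(closedir+k); yv=np.array([np.cos(t),np.sin(t),0]); zv=np.array([0,0,-1.]); M=np.c_[np.cross(yv,zv),yv,zv]
        r=(A.inv()*R.from_matrix(M)).as_rotvec()
        if best is None or np.linalg.norm(r)<np.linalg.norm(best): best=r
    s=A.inv().apply(np.array([x,y,z])-st["tcp_pos"])
    print("move",np.round(s,4).tolist(),np.round(best/np.radians(45),4).tolist(),"yaw deg",round(float(np.degrees(np.linalg.norm(best))),1),"q6",round(float(st["qpos"][5]),2))
E
python3 - <<'E'
from h import *
im=viewer.get_image("top")
B=(0.1,0.8,-0.5,0.5)
print("tops")
print("green",find("top","green",.016,*B,im=im)); print("blue",find("top","blue",.014,*B,im=im))
print("cork",find("top","cork",.026,*B,im=im)); print("red",find("top","red",.1,*B,im=im,amin=100))
print("deck", [ (l["at"],l["confidence"]) for l in viewer.landmark_of("deck","top")], [ (l["at"],l["confidence"]) for l in viewer.landmark_of("handle","top")],[ (l["at"],l["confidence"]) for l in viewer.landmark_of("rail","top")])
s=viewer.get_image("scene")
for t in ("tile0","slab0","tile2"):
  print(t,[(l["at"],l["confidence"]) for l in viewer.landmark_of(t,"scene")])
o=ortho(im,"top",.036,.5,.75,-.2,.3,.7); cv2.imwrite("pics/deck0.png",o[:,:,::-1])
w=viewer.get_image("wrist"); print(w["fx"],w["cx"],w["cy"],w["world_to_cam"].round(3).tolist())
E
```

```text
tops
green [[4104.5, np.float32(0.428), np.float32(-0.137), np.float32(77.0032), np.float32(57.1812), np.float32(81.1193)], [4106.5, np.float32(0.4334), np.float32(-0.0257), np.float32(76.4849), np.float32(57.3844), np.float32(85.2364)], [3623.5, np.float32(0.6182), np.float32(-0.4274), np.float32(89.1889), np.float32(60.9808), np.float32(141.1467)]]
blue [[2659.0, np.float32(0.4381), np.float32(-0.3711), np.float32(53.849), np.float32(53.4998), np.float32(77.9053)], [2657.5, np.float32(0.4458), np.float32(-0.2584), np.float32(53.4692), np.float32(53.1103), np.float32(94.5739)]]
cork [[1290.5, np.float32(0.2822), np.float32(-0.3456), np.float32(89.3411), np.float32(17.4746), np.float32(68.4287)], [12980.0, np.float32(0.4662), np.float32(0.293), np.float32(214.234), np.float32(62.7345), np.float32(96.5198)], [662.5, np.float32(0.793), np.float32(-0.2245), np.float32(77.0), np.float32(14.0), np.float32(90.0)]]
red []
deck [([280.1, 136.4], 0.62), ([445.9, 147.1], 0.5)] [([225.6, 132.9], 0.72)] [([309.8, 142.3], 0.65)]
tile0 [([202.2, 249.8], 0.87), ([310.3, 209.3], 0.71), ([237.2, 237.0], 0.49)]
slab0 [([272.4, 223.2], 0.62), ([197.3, 191.6], 0.62), ([308.5, 215.3], 0.55), ([447.5, 202.1], 0.22)]
tile2 [([202.2, 249.8], 0.87), ([310.3, 209.3], 0.71), ([237.2, 237.0], 0.49)]
309.70691628693146 314.37673483129106 203.18281272898744 [[0.354, 0.935, -0.002, -0.55], [0.887, -0.335, 0.317, -0.042], [0.296, -0.114, -0.948, 0.381], [0.0, 0.0, 0.0, 1.0]]
```

View pics/deck0.png

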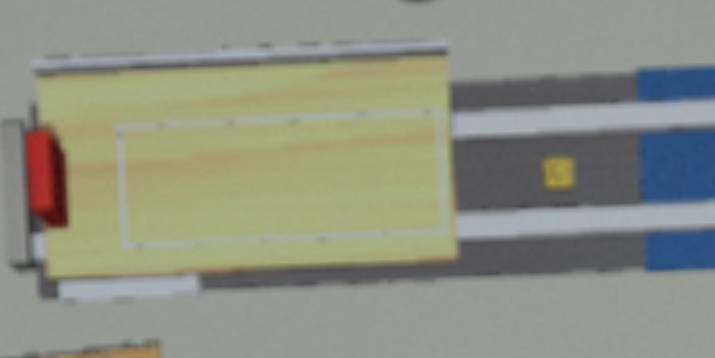

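The rectified deck (0.7 mm/px) shows the white outline with corners near (119,126), (440,108), (446,231) and (124,246). Its centre is about x 0.625, y 0.103, with the rail turned about 3°. Only two tiles are present. I'll go above the first slab for a closer look.

Run:
```python
from h import *
move(.44,-.02,.25,-4.8)
```

```text
move [-0.4185, -0.4126, -0.0425] [-0.0, 0.0, 1.6447] yaw deg 74.0 q6 1.44
```

Request:
carry_out(series=[-0.2,-0.2,-0.04,0,0,0.9,1,-0.2,-0.2,-0.04,0,0,0.9,1,-0.2,-0.2,-0.04,0,0,0.9,1,-0.2,-0.2,-0.04,0,0,0.9,1,-0.2,-0.2,-0.04,0,0,0.9,1,-0.2,-0.2,-0.04,0,0,0.9,1,-0.2,-0.2,-0.04,0,0,0.9,1,-0.2,-0.2,-0.04,0,0,0.9,1])

```text
clock: 1.35
tcp_pos: [0.3116, 0.256, 0.2478]
tcp_rot: [0.0, 0.511, 0.86, 0.001]
force: [0.4, 1.4, 0.1]
finger_gap: 0.0854
grip_force: 0.0
```

Run:
```python
from h import *
move(.44,-.02,.25,-4.8)
```

```text
move [-0.3037, -0.0193, -0.0024] [0.001, -0.001, 0.7419] yaw deg 33.4 q6 1.58
```

Request:
carry_out(series=[-0.304,-0.019,-0.002,0,0,0.742,0.9,-0.304,-0.019,-0.002,0,0,0.742,0.9,-0.304,-0.019,-0.002,0,0,0.742,0.9,-0.304,-0.019,-0.002,0,0,0.742,0.9,-0.304,-0.019,-0.002,0,0,0.742,0.9,-0.304,-0.019,-0.002,0,0,0.742,0.9,-0.304,-0.019,-0.002,0,0,0.742,0.9,-0.304,-0.019,-0.002,0,0,0.742,0.9,-0.304,-0.019,-0.002,0,0,0.742,0.9,-0.304,-0.019,-0.002,0,0,0.742,0.9])

```text
clock: 2.35
tcp_pos: [0.44, -0.0176, 0.2494]
tcp_rot: [-0.0, 0.734, 0.679, -0.0]
force: [0.6, -1.0, 0.8]
finger_gap: 0.0768
grip_force: 0.0
```

Run:
```python
from h import *
im=viewer.get_image("wrist"); cv2.imwrite("pics/w1.png",im["pixels"][:,:,::-1])
st=bot.get_state(); print(st["tcp_pos"],st["qpos"].round(2))
B=(0.3,0.8,-0.5,0.4)
for c,z in(("green",.016),("blue",.014),("cork",.026)): print(c,[list(map(float,r)) for r in find("wrist",c,z,*B,im=im)])
top=viewer.get_image("top")
big=ortho(im,"wrist",.036,.5,.75,-.1,.3,.5); cv2.imwrite("pics/deckw.png",big[:,:,::-1])
W=im["world_to_cam"]; print("cam",-W[:3,:3].T@W[:3,3], W[2,:3])
```

```text
[ 0.44004884 -0.01777111  0.24948041] [-0.21  0.09 -0.38  1.1   0.    1.44]
green [[4312.5, 0.42820000648498535, -0.13600000739097595, 79.62020111083984, 56.992801666259766, 81.86990356445312], [4232.5, 0.4334999918937683, -0.025699999183416367, 77.69779968261719, 56.837100982666016, 85.135498046875], [417.5, 0.6590999960899353, -0.4880000054836273, 37.947601318359375, 17.201099395751953, 156.80140686035156]]
blue [[603.5, 0.43700000643730164, -0.34700000286102295, 44.0, 26.0, 0.0], [2609.0, 0.44589999318122864, -0.25529998540878296, 56.74570083618164, 52.384300231933594, 93.99089813232422]]
cork [[730.5, 0.47600001096725464, 0.19099999964237213, 61.999900817871094, 16.0, 0.0], [426.5, 0.6259999871253967, -0.08649999648332596, 22.0, 21.0, 0.0], [12851.0, 0.6290000081062317, 0.051500000059604645, 128.0, 125.0, 0.0], [765.5, 0.7929999828338623, -0.21799999475479126, 88.0, 14.0, 90.0]]
cam [0.44668896 0.06421873 0.4157496 ] [-0.02537615 -0.31706334 -0.94806481]
```

View pics/w1.png

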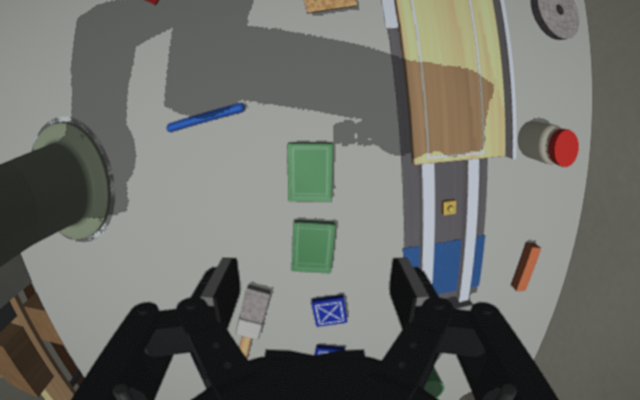

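View pics/deckw.png

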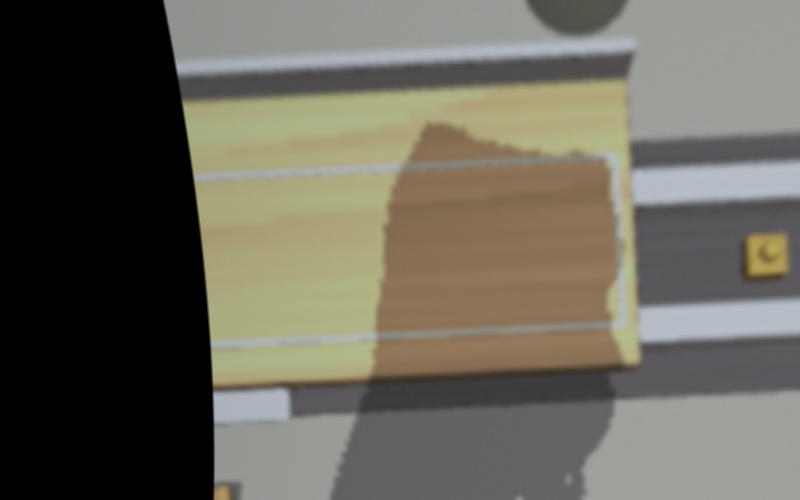

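The wrist picture has both slabs in view at (311,172) and (313,246), and their positions agree with the top camera. The rectified deck shows the outline's dispatch end at (612,157)–(624,326), which puts the outline centre at about (0.6245, 0.103) and deck x at +2.9°.

Run:
```python
from h import *
move(.4335,-.0257,.03,-4.9);move(.4335,-.0257,-.002,-4.9)
```

```text
move [-0.0083, -0.006, 0.2196] [-0.0, -0.0002, 0.0085] yaw deg 0.4 q6 1.44
move [-0.0083, -0.006, 0.2516] [-0.0, -0.0002, 0.0085] yaw deg 0.4 q6 1.44
```

Request:
carry_out(series=[-0.008,-0.006,0.05,0,0,0,0.9,-0.008,-0.006,0.1,0,0,0,0.9,-0.008,-0.006,0.15,0,0,0,0.9,-0.008,-0.006,0.19,0,0,0,0.9,-0.008,-0.006,0.22,0,0,0,0.9,-0.008,-0.006,0.235,0,0,0,0.9,-0.008,-0.006,0.245,0,0,0,0.9,-0.008,-0.006,0.251,0,0,0,0.9,-0.008,-0.006,0.251,0,0,0,0.9], squeeze=40)

```text
clock: 3.35
tcp_pos: [0.434, -0.0267, -0.0015]
tcp_rot: [-0.0, 0.735, 0.678, -0.0]
force: [-0.2, 0.6, -0.2]
finger_gap: 0.0766
grip_force: 0.0
```

Request:
carry_out(series=[0,0,0,0,0,0,0.5,0,0,0,0,0,0,0.5,0,0,0,0,0,0,0.5,0,0,0,0,0,0,0.5,0,0,0,0,0,0,0.5], squeeze=40)

```text
clock: 3.85
tcp_pos: [0.4341, -0.027, -0.0013]
tcp_rot: [0.0, 0.735, 0.678, 0.0]
force: [-0.6, 0.6, -0.2]
finger_gap: 0.0432
grip_force: 0.0
```

Run:
```python
from h import *
im=viewer.get_image("wrist"); cv2.imwrite("pics/w2.png",im["pixels"][:,:,::-1])
print(find("top","green",.016,.3,.6,-.3,.3))
```

```text
[[3457.0, np.float32(0.4274), np.float32(-0.1408), np.float32(68.8839), np.float32(57.4192), np.float32(80.8376)]]
```

View pics/w2.png

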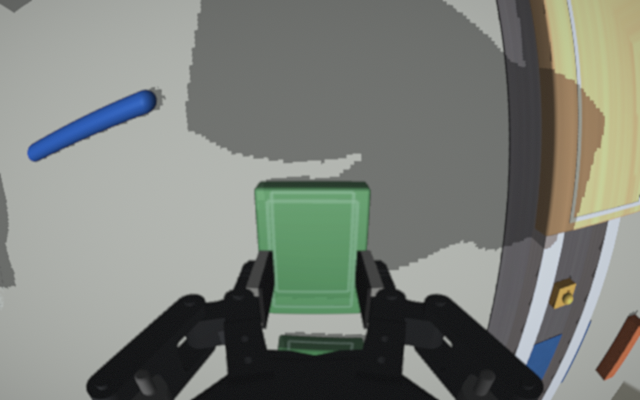

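The picture shows the slab at (312,250) with the pads at (265,285) and (366,285). I can't tell yet whether they're above it, so I'll project the known points.

Run:
```python
from h import *
st=bot.get_state(); print(st["finger_gap"],st["grip_force"],st["tcp_pos"])
im=viewer.get_image("wrist"); t=st["tcp_pos"]
q=st["tcp_rot"]; A=R.from_quat([q[1],q[2],q[3],q[0]])
for dz in (0,-.01,-.019,-.03,-.04):
    print(dz, proj(im,t+A.apply([[.011,.0216,dz],[.011,-.0216,dz],[-.011,.0216,dz],[-.011,-.0216,dz],[-.011,-.03,dz]]),"wrist").round(0).tolist())
print(find("wrist","green",.016,.3,.6,-.3,.1,im=im))
```

```text
0.04276550114543241 0.0 [ 0.4340115  -0.02702811 -0.00141617]
0 [[351.0, 228.0], [277.0, 228.0], [349.0, 261.0], [279.0, 261.0], [265.0, 260.0]]
-0.01 [[353.0, 235.0], [275.0, 235.0], [351.0, 269.0], [277.0, 269.0], [263.0, 269.0]]
-0.019 [[355.0, 242.0], [273.0, 242.0], [352.0, 277.0], [275.0, 277.0], [261.0, 277.0]]
-0.03 [[357.0, 252.0], [271.0, 251.0], [355.0, 288.0], [273.0, 288.0], [258.0, 287.0]]
-0.04 [[360.0, 261.0], [268.0, 261.0], [357.0, 299.0], [271.0, 299.0], [254.0, 298.0]]
[[424.0, np.float32(0.4259), np.float32(-0.094), np.float32(33.3755), np.float32(15.8392), np.float32(171.8699)], [3943.0, np.float32(0.4334), np.float32(-0.0244), np.float32(80.388), np.float32(57.8827), np.float32(85.2363)]]
```

Request:
carry_out(series=[0,0,0,0,0,0,0.9,0,0,0,0,0,0,0.9,0,0,0,0,0,0,0.9,0,0,0.005,0,0,0,0.9,0,0,0.01,0,0,0,0.9,0,0,0.012,0,0,0,0.9,0,0,0.012,0,0,0,0.9])

```text
clock: 4.7
tcp_pos: [0.4334, -0.0269, -0.0141]
tcp_rot: [-0.0, 0.735, 0.678, -0.0]
force: [0.2, 0.4, -1.1]
finger_gap: 0.0767
grip_force: 0.0
```

Request:
carry_out(series=[0,0,0,0,0,0,0.65,0,0,0,0,0,0,0.65,0,0,0,0,0,0,0.65,0,0,0,0,0,0,0.65])

```text
clock: 5.1
tcp_pos: [0.4338, -0.027, -0.0129]
tcp_rot: [0.0, 0.735, 0.678, -0.0]
force: [-2.7, 0.4, 7.4]
finger_gap: 0.0561
grip_force: 40.7
```

Run:
```python
from h import *
im=viewer.get_image("wrist"); cv2.imwrite("pics/w3.png",cv2.resize(im["pixels"][180:400,200:430,::-1],None,fx=2.5,fy=2.5))
print(bot.get_state()["tcp_pos"],bot.get_state()["force"])
```

```text
[ 0.43381963 -0.02696164 -0.0129053 ] [-2.29664762 -0.58999755  8.3812418 ]
```

View pics/w3.png

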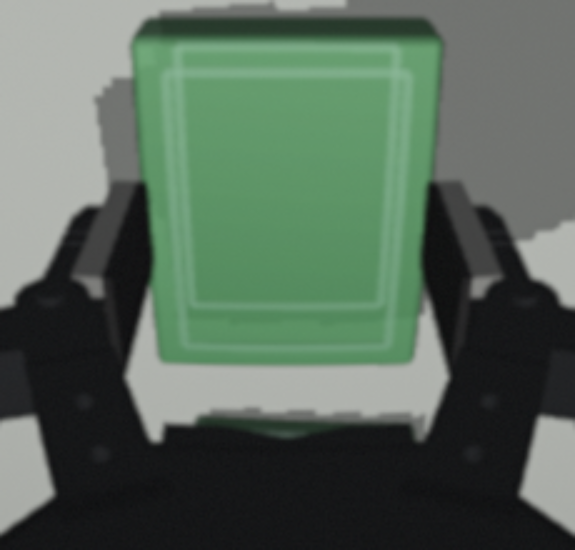

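The crop shows the pads on the slab's upper rounded edge, gripping at 56 mm, so the real fingertips sit about 26 mm behind the stated TCP. I'll go about 10 mm deeper.

Request:
carry_out(series=[0,0,0,0,0,0,0.88,0,0,0,0,0,0,0.88,0,0,0.004,0,0,0,0.88,0,0,0.008,0,0,0,0.88,0,0,0.01,0,0,0,0.88,0,0,0.01,0,0,0,0.88])

```text
clock: 5.75
tcp_pos: [0.4335, -0.0269, -0.024]
tcp_rot: [-0.0, 0.735, 0.678, -0.0]
force: [-0.1, -0.4, -0.4]
finger_gap: 0.0756
grip_force: 0.0
```

Request:
carry_out(series=[0,0,0,0,0,0,0.6,0,0,0,0,0,0,0.6,0,0,0,0,0,0,0.6,0,0,0,0,0,0,0.6])

```text
clock: 6.15
tcp_pos: [0.4339, -0.027, -0.0234]
tcp_rot: [-0.0, 0.735, 0.678, -0.0]
force: [-1.7, 0.6, 2.6]
finger_gap: 0.0591
grip_force: 43.8
```

Request:
carry_out(series=[0,0,-0.02,0,0,0,0.6,0,0,-0.05,0,0,0,0.6,0,0,-0.09,0,0,0,0.6,0,0,-0.11,0,0,0,0.6,0,0,-0.12,0,0,0,0.6,0,0,-0.12,0,0,0,0.6], squeeze=60)

```text
clock: 6.75
tcp_pos: [0.4347, -0.0272, 0.0972]
tcp_rot: [0.001, 0.735, 0.678, 0.001]
force: [0.4, -0.5, -2.3]
finger_gap: 0.0581
grip_force: 69.4
```

Run:
```python
from h import *
print(bot.get_state()["finger_gap"])
move(.6226,.142,.097,2.9);move(.6226,.142,.0135,2.9)
```

```text
0.05809199297123396
move [0.1839, 0.1734, 0.0005] [0.0027, 0.0006, -0.1683] yaw deg 7.6 q6 1.42
move [0.1839, 0.1733, 0.084] [0.0027, 0.0006, -0.1683] yaw deg 7.6 q6 1.42
```

Request:
carry_out(series=[0.03,0.028,0,0,0,-0.03,0.6,0.06,0.057,0,0,0,-0.06,0.6,0.09,0.085,0,0,0,-0.09,0.6,0.12,0.113,0,0,0,-0.12,0.6,0.15,0.141,0,0,0,-0.15,0.6,0.172,0.162,0,0,0,-0.168,0.6,0.184,0.173,0,0,0,-0.168,0.6,0.184,0.173,0,0,0,-0.168,0.6,0.184,0.173,0.03,0,0,-0.168,0.6,0.184,0.173,0.055,0,0,-0.168,0.6,0.184,0.173,0.07,0,0,-0.168,0.6,0.184,0.173,0.07,0,0,-0.168,0.6])

```text
clock: 7.95
tcp_pos: [0.6179, 0.1414, 0.0229]
tcp_rot: [-0.002, 0.689, 0.724, -0.003]
force: [0.1, 1.3, -1.5]
finger_gap: 0.0582
grip_force: 69.3
```

Run:
```python
from h import *
s=bot.get_state();print(s["finger_gap"],s["force"],s["grip_force"])
move(.6226,.142,.0135,2.9)
im=viewer.get_image("wrist"); 
print(find("wrist","green",.066,.5,.8,-.05,.3,im=im,save="pics/g1.png"))
```

```text
0.05823189174763368 [ 0.13077274  1.29632236 -1.48923074] 69.30883526802063
move [0.0004, 0.0048, 0.0094] [-0.0089, 0.0007, -0.0012] yaw deg 0.4 q6 1.63
[[4282.5, np.float32(0.6179), np.float32(0.1466), np.float32(78.9224), np.float32(57.5476), np.float32(93.3665)]]
```

Request:
carry_out(series=[0,0.005,0.004,-0.009,0,0,0.6,0,0.005,0.007,-0.009,0,0,0.6,0,0.005,0.009,-0.009,0,0,0.6,0,0.005,0.009,-0.009,0,0,0.6])

```text
clock: 8.4
tcp_pos: [0.6265, 0.1425, 0.0177]
tcp_rot: [0.003, 0.689, 0.725, 0.003]
force: [-0.1, -0.2, -0.7]
finger_gap: 0.0581
grip_force: 70.2
```

Run:
```python
from h import *
s=bot.get_state();print(s["tcp_pos"],s["force"])
move(.6226,.141,.0130,2.9)
```

```text
[0.62645898 0.14254117 0.01773767] [-0.09895002 -0.18322204 -0.67993052]
move [-0.0013, -0.004, 0.0047] [0.0094, -0.0, -0.0004] yaw deg 0.4 q6 1.63
```

Request:
carry_out(series=[0,0,0,0,0,0,0.6,0,0,0,0,0,0,0.6,0,0,0,0,0,0,0.6,0,0,0,0,0,0,0.6])

```text
clock: 8.8
tcp_pos: [0.6264, 0.1426, 0.0176]
tcp_rot: [0.002, 0.689, 0.725, 0.003]
force: [-0.4, -0.5, -1.2]
finger_gap: 0.0582
grip_force: 70.2
```

Run:
```python
from h import *
s=bot.get_state();print(s["tcp_pos"],s["force"])
move(.6226,.141,.0130,2.9)
```

```text
[0.62638828 0.14259589 0.0175916 ] [-0.42531343 -0.47838896 -1.221807  ]
move [-0.0014, -0.0039, 0.0046] [0.0091, -0.0, -0.0003] yaw deg 0.4 q6 1.63
```

Request:
carry_out(series=[-0.001,-0.004,0.002,0.009,0,0,0.6,-0.001,-0.004,0.0045,0.009,0,0,0.6,-0.001,-0.004,0.0045,0.009,0,0,0.6,-0.001,-0.004,0.0045,0.009,0,0,0.6,-0.001,-0.004,0.0045,0.009,0,0,0.6])

```text
clock: 9.3
tcp_pos: [0.6222, 0.1413, 0.0129]
tcp_rot: [-0.0, 0.689, 0.725, -0.0]
force: [-1.7, -0.2, 0.7]
finger_gap: 0.058
grip_force: 70.6
```

Request:
carry_out(series=[0,0,0,0,0,0,0.8,0,0,0,0,0,0,0.85,0,0,0,0,0,0,0.85,0,0,-0.03,0,0,0,0.9,0,0,-0.08,0,0,0,0.9,0,0,-0.12,0,0,0,0.9,0,0,-0.14,0,0,0,0.9,0,0,-0.14,0,0,0,0.9,0,0,-0.14,0,0,0,0.9,0,0,-0.14,0,0,0,0.9])

```text
clock: 10.3
tcp_pos: [0.6212, 0.1412, 0.1511]
tcp_rot: [-0.001, 0.689, 0.725, -0.001]
force: [0.4, -0.4, -0.1]
finger_gap: 0.077
grip_force: 0.0
```

Run:
```python
from h import *
im=viewer.get_image("wrist"); 
print(find("wrist","green",.052,.5,.8,-.05,.3,.5,im=im))
im=viewer.get_image("top"); 
print(find("top","green",.052,.5,.8,-.05,.3,im=im),find("top","green",.016,.35,.5,-.25,.1,im=im))
move(.428,-.1375,.1,-8.5);
```

```text
[[4493.75, np.float32(0.6224), np.float32(0.1427), np.float32(78.844), np.float32(58.1466), np.float32(92.8341)]]
[[1228.5, np.float32(0.6232), np.float32(0.115), np.float32(59.3758), np.float32(24.5693), np.float32(2.8624)]] [[4109.5, np.float32(0.4281), np.float32(-0.1369), np.float32(77.2015), np.float32(57.2902), np.float32(81.0274)]]
move [-0.2686, -0.2069, 0.0517] [-0.0041, 0.0006, 0.2529] yaw deg 11.4 q6 1.63
```

Request:
carry_out(series=[-0.035,-0.027,0.007,0,0,0.04,0.88,-0.07,-0.054,0.013,0,0,0.08,0.88,-0.107,-0.082,0.02,0,0,0.12,0.88,-0.145,-0.111,0.027,0,0,0.16,0.88,-0.18,-0.138,0.035,0,0,0.2,0.88,-0.215,-0.165,0.043,0,0,0.24,0.88,-0.245,-0.188,0.05,0,0,0.252,0.88,-0.268,-0.207,0.055,0,0,0.252,0.88,-0.268,-0.207,0.07,0,0,0.252,0.88,-0.268,-0.207,0.09,0,0,0.252,0.88,-0.268,-0.207,0.09,0,0,0.252,0.88,-0.268,-0.207,0.09,0,0,0.252,0.88])

```text
clock: 11.6
tcp_pos: [0.4284, -0.1363, 0.0625]
tcp_rot: [-0.001, 0.757, 0.653, -0.0]
force: [-0.1, 0.2, -0.4]
finger_gap: 0.0748
grip_force: 0.0
```

Request:
carry_out(series=[0,0,0,0,0,0,0.88,0,0,0,0,0,0,0.88,0,0,0,0,0,0,0.88])

```text
clock: 11.9
tcp_pos: [0.4298, -0.1368, 0.0635]
tcp_rot: [0.001, 0.757, 0.653, 0.0]
force: [-0.0, -0.1, 0.2]
finger_gap: 0.0752
grip_force: 0.0
```

Run:
```python
from h import *
print(bot.get_state()["tcp_pos"], [list(map(float,r)) for r in find("wrist","green",.016,.3,.55,-.3,.1,.5)])
move(.4283,-.137,-.024,-8.7)
```

```text
[ 0.42978276 -0.13675424  0.06353451] [[4480.125, 0.42800000309944153, -0.13670000433921814, 79.22489929199219, 57.792198181152344, 81.94560241699219]]
move [-0.0004, -0.0014, 0.0874] [0.0012, 0.0004, 0.0059] yaw deg 0.3 q6 1.25
```

Request:
carry_out(series=[-0.0004,-0.0014,0.03,0,0,0.006,0.88,-0.0004,-0.0014,0.06,0,0,0.006,0.88,-0.0004,-0.0014,0.077,0,0,0.006,0.88,-0.0004,-0.0014,0.087,0,0,0.006,0.88,-0.0004,-0.0014,0.087,0,0,0.006,0.88,-0.0004,-0.0014,0.087,0,0,0.006,0.88,-0.0004,-0.0014,0.087,0,0,0.006,0.6,-0.0004,-0.0014,0.087,0,0,0.006,0.6,-0.0004,-0.0014,0.087,0,0,0.006,0.6,-0.0004,-0.0014,0.087,0,0,0.006,0.6], squeeze=60)

```text
clock: 12.95
tcp_pos: [0.4286, -0.1373, -0.0227]
tcp_rot: [0.001, 0.759, 0.651, 0.0]
force: [-1.6, -0.0, 6.9]
finger_gap: 0.0584
grip_force: 64.2
```

Request:
carry_out(series=[0,0,-0.02,0,0,0,0.6,0,0,-0.05,0,0,0,0.6,0,0,-0.09,0,0,0,0.6,0,0,-0.11,0,0,0,0.6,0,0,-0.12,0,0,0,0.6,0,0,-0.12,0,0,0,0.6,0,0,-0.12,0,0,0,0.6,0,0,-0.12,0,0,0,0.6])

```text
clock: 13.75
tcp_pos: [0.4267, -0.1364, 0.0947]
tcp_rot: [-0.001, 0.759, 0.651, -0.0]
force: [-0.2, -0.9, -1.3]
finger_gap: 0.0582
grip_force: 66.0
```

Run:
```python
from h import *
print(bot.get_state()["finger_gap"])
move(.6265,.062,.097,2.9)
```

```text
0.05818626168657443
move [0.2264, 0.1674, -0.0025] [-0.003, -0.0013, -0.2584] yaw deg 11.6 q6 1.25
```

Request:
carry_out(series=[0.035,0.026,0,0,0,-0.04,0.6,0.07,0.052,0,0,0,-0.08,0.6,0.105,0.078,0,0,0,-0.12,0.6,0.14,0.104,0,0,0,-0.16,0.6,0.17,0.126,0,0,0,-0.2,0.6,0.2,0.148,0,0,0,-0.24,0.6,0.218,0.16,0,0,0,-0.258,0.6,0.226,0.167,0,0,0,-0.258,0.6,0.226,0.167,0,0,0,-0.258,0.6,0.226,0.167,0.02,0,0,-0.258,0.6,0.226,0.167,0.04,0,0,-0.258,0.6,0.226,0.167,0.055,0,0,-0.258,0.6])

```text
clock: 14.95
tcp_pos: [0.625, 0.0597, 0.0393]
tcp_rot: [-0.001, 0.69, 0.724, -0.001]
force: [-0.7, 0.8, -2.2]
finger_gap: 0.0584
grip_force: 66.0
```

Request:
carry_out(series=[0,0,0,0,0,0,0.6,0,0,0,0,0,0,0.6,0,0,0,0,0,0,0.6,0,0,0,0,0,0,0.6])

```text
clock: 15.35
tcp_pos: [0.6278, 0.0608, 0.0421]
tcp_rot: [0.001, 0.689, 0.725, 0.001]
force: [-0.3, -1.0, -1.6]
finger_gap: 0.0581
grip_force: 65.9
```

Run:
```python
from h import *
s=bot.get_state();print(s["tcp_pos"],s["finger_gap"],s["force"])
move(.6266,.060,.0135,2.9)
im=viewer.get_image("wrist"); z=s["tcp_pos"][2]+.0235+.016
print([list(map(float,r)) for r in find("wrist","green",z,.5,.8,-.05,.1,.5,im=im)],[list(map(float,r)) for r in find("wrist","green",.052,.5,.8,.1,.3,.5,im=im)])
```

```text
[0.62783009 0.06082681 0.0421051 ] 0.05809608535541123 [-0.31491772 -0.96727573 -1.58064287]
move [-0.0008, -0.0013, 0.0286] [0.0023, 0.0003, -0.0009] yaw deg 0.1 q6 1.5
[[4423.25, 0.628000020980835, 0.061500001698732376, 79.17220306396484, 58.725799560546875, 92.20259857177734]] [[4505.375, 0.6225000023841858, 0.14069999754428864, 79.97509765625, 58.30220031738281, 92.86239624023438]]
```

Request:
carry_out(series=[-0.003,-0.0012,0.012,0.002,0,0,0.6,-0.003,-0.0012,0.02,0.002,0,0,0.6,-0.003,-0.0012,0.025,0.002,0,0,0.6,-0.003,-0.0012,0.0285,0.002,0,0,0.6,-0.003,-0.0012,0.0285,0.002,0,0,0.6,-0.003,-0.0012,0.0285,0.002,0,0,0.6,-0.003,-0.0012,0.0285,0.002,0,0,0.6])

```text
clock: 16.1
tcp_pos: [0.6251, 0.058, 0.0134]
tcp_rot: [-0.001, 0.689, 0.725, -0.001]
force: [-6.9, -0.3, 9.8]
finger_gap: 0.0583
grip_force: 67.4
```

Request:
carry_out(series=[0,0,-0.001,0,0,0,0.8,0,0,-0.001,0,0,0,0.85,0,0,-0.001,0,0,0,0.85,0,0,-0.03,0,0,0,0.9,0,0,-0.08,0,0,0,0.9,0.04,0,-0.12,0,0,0,0.9,0.04,0,-0.15,0,0,0,0.9,0.04,0,-0.17,0,0,0,0.9,0.04,0,-0.17,0,0,0,0.9,0.04,0,-0.17,0,0,0,0.9])

```text
clock: 17.1
tcp_pos: [0.6243, 0.0981, 0.182]
tcp_rot: [-0.0, 0.689, 0.725, -0.001]
force: [-0.4, 0.4, 0.1]
finger_gap: 0.0769
grip_force: 0.0
```

Run:
```python
from h import *
im=viewer.get_image("wrist"); s=bot.get_state(); print(s["tcp_pos"])
print([list(map(float,r)) for r in find("wrist","green",.052,.5,.8,-.05,.3,.5,im=im)])
o=ortho(im,"wrist",.052,.52,.73,-.05,.3,.5); p=ortho(im,"wrist",.036,.52,.73,-.05,.3,.5)
cv2.imwrite("pics/d2.png",np.vstack([o[20:300],p[20:300]])[:,:,::-1])
t=viewer.get_image("top"); print([list(map(float,r)) for r in find("top","green",.052,.5,.8,-.05,.3,im=t)],[list(map(float,r)) for r in find("top","cork",.026,.35,.52,.15,.45,im=t)])
```

```text
[0.62363201 0.09788688 0.18105971]
[[6771.125, 0.6238999962806702, 0.09960000216960907, 162.4700927734375, 58.529998779296875, 92.33049774169922]]
[[2743.0, 0.6254000067710876, 0.042500000447034836, 59.620201110839844, 48.767799377441406, 2.60260009765625]] [[9149.5, 0.46230000257492065, 0.3221000134944916, 155.1457977294922, 62.709999084472656, 96.07250213623047]]
```

View pics/d2.png

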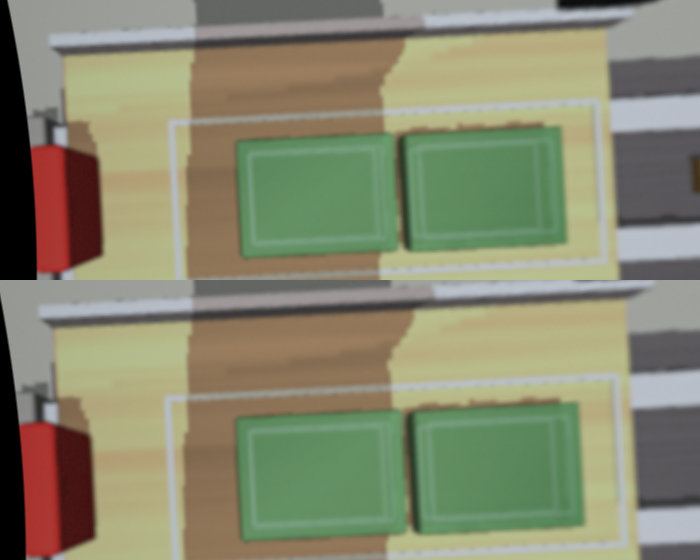

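The rectified view shows both slabs inside the outline, at columns 237–398 and 403–567, end to end with a 2–3 mm gap. Next is the cork sheet.

Run:
```python
from h import *
move(.4662,.293,.14,6.5)
```

```text
move [0.2028, -0.147, 0.0413] [-0.0056, -0.0003, -0.0808] yaw deg 3.6 q6 1.56
```

Request:
carry_out(series=[0.035,-0.025,0,0,0,-0.02,1,0.07,-0.05,0.01,0,0,-0.04,1,0.105,-0.075,0.02,0,0,-0.06,1,0.14,-0.1,0.03,0,0,-0.08,1,0.17,-0.125,0.04,0,0,-0.08,1,0.19,-0.14,0.041,0,0,-0.08,1,0.203,-0.147,0.041,0,0,-0.08,1,0.203,-0.147,0.041,0,0,-0.08,1,0.203,-0.147,0.041,0,0,-0.08,1,0.203,-0.147,0.041,0,0,-0.08,1,0.203,-0.147,0.041,0,0,-0.08,1])

```text
clock: 18.3
tcp_pos: [0.4682, 0.2925, 0.1417]
tcp_rot: [-0.0, 0.667, 0.745, -0.0]
force: [-0.9, 0.5, 0.3]
finger_gap: 0.0855
grip_force: 0.0
```

Run:
```python
from h import *
print(bot.get_state()["tcp_pos"],[list(map(float,r)) for r in find("wrist","cork",.026,.38,.53,.12,.45,.5,save="pics/c.png")])
move(.4662,.293,-.014,6.5)
```

```text
[0.46823621 0.29248332 0.14172503] [[13181.75, 0.46540001034736633, 0.29350000619888306, 213.78799438476562, 63.21799850463867, 96.54969787597656]]
move [0.0006, -0.0016, 0.1557] [-0.0016, -0.0, -0.0026] yaw deg 0.1 q6 1.88
```

Request:
carry_out(series=[0.0005,-0.002,0.04,0,0,0,1,0.0005,-0.002,0.08,0,0,0,1,0.0005,-0.002,0.115,0,0,0,1,0.0005,-0.002,0.14,0,0,0,1,0.0005,-0.002,0.155,0,0,0,1,0.0005,-0.002,0.155,0,0,0,1,0.0005,-0.002,0.155,0,0,0,1], squeeze=30)

```text
clock: 19.05
tcp_pos: [0.4654, 0.2934, -0.0131]
tcp_rot: [-0.001, 0.666, 0.746, -0.001]
force: [-0.0, -0.0, 0.3]
finger_gap: 0.0852
grip_force: 0.0
```

Request:
carry_out(series=[0,0,0,0,0,0,0.65,0,0,0,0,0,0,0.65,0,0,0,0,0,0,0.65,0,0,0,0,0,0,0.65,0,0,0,0,0,0,0.65])

```text
clock: 19.55
tcp_pos: [0.4661, 0.294, -0.0118]
tcp_rot: [0.0, 0.666, 0.746, 0.001]
force: [0.4, -1.1, 5.6]
finger_gap: 0.063
grip_force: 32.7
```

Request:
carry_out(series=[0,0,-0.02,0,0,0,0.65,0,0,-0.05,0,0,0,0.65,0,0,-0.09,0,0,0,0.65,0,0,-0.12,0,0,0,0.65,0,0,-0.135,0,0,0,0.65,0,0,-0.135,0,0,0,0.65,0,0,-0.135,0,0,0,0.65,0,0,-0.135,0,0,0,0.65])

```text
clock: 20.35
tcp_pos: [0.4642, 0.2932, 0.1204]
tcp_rot: [-0.001, 0.666, 0.746, -0.002]
force: [-0.3, -0.4, -0.1]
finger_gap: 0.0632
grip_force: 33.8
```

Run:
```python
from h import *
s=bot.get_state(); print(s["finger_gap"],s["tcp_pos"])
z=s["tcp_pos"][2]+.026+.012
print([list(map(float,r)) for r in find("wrist","cork",z,.38,.53,.12,.45,.5)])
move(.6245,.104,.12,2.9)
```

```text
0.06318219511013802 [0.46417009 0.29322994 0.12039983]
[[9804.0, 0.4616999924182892, 0.3199999928474426, 160.33999633789062, 63.5973014831543, 96.58200073242188]]
move [-0.2061, 0.138, -0.0002] [-0.0051, 0.0011, 0.0796] yaw deg 3.6 q6 1.89
```

Request:
carry_out(series=[-0.025,0.017,0,0,0,0.01,0.65,-0.05,0.034,0,0,0,0.02,0.65,-0.08,0.054,0,0,0,0.035,0.65,-0.11,0.074,0,0,0,0.05,0.65,-0.14,0.094,0,0,0,0.065,0.65,-0.165,0.11,0,0,0,0.08,0.65,-0.185,0.124,0,0,0,0.08,0.65,-0.2,0.134,0,0,0,0.08,0.65,-0.206,0.138,0,0,0,0.08,0.65,-0.206,0.138,0.02,0,0,0.08,0.65,-0.206,0.138,0.04,0,0,0.08,0.65,-0.206,0.138,0.05,0,0,0.08,0.65])

```text
clock: 21.6
tcp_pos: [0.6234, 0.1052, 0.0693]
tcp_rot: [-0.002, 0.689, 0.725, -0.002]
force: [-0.2, -0.1, -0.6]
finger_gap: 0.0631
grip_force: 33.7
```

Request:
carry_out(series=[0,0,0,0,0,0,0.65,0,0,0,0,0,0,0.65,0,0,0,0,0,0,0.65,0,0,0,0,0,0,0.65])

```text
clock: 22.0
tcp_pos: [0.6262, 0.1047, 0.0725]
tcp_rot: [0.0, 0.689, 0.725, 0.0]
force: [0.4, -0.3, 0.3]
finger_gap: 0.063
grip_force: 33.7
```

Run:
```python
from h import *
s=bot.get_state(); print(s["finger_gap"],s["tcp_pos"],s["force"])
move(.6245,.104,.0205,2.9)
im=viewer.get_image("top"); o=ortho(im,"top",.11,.5,.75,-.05,.3,1); print([list(map(float,r)) for r in rects(o,"cork",.75,.3)])
```

```text
0.0630186576652695 [0.62620143 0.10474496 0.0725473 ] [ 0.36936275 -0.34734151  0.29388235]
move [-0.0007, -0.0017, 0.052] [0.0003, -0.0, -0.0001] yaw deg 0.0 q6 1.57
[[4851.5, 0.632099986076355, 0.03590000048279762, 77.40229797363281, 66.71900177001953, 91.9749984741211]]
```

Request:
carry_out(series=[-0.0007,-0.0017,0.02,0,0,0,0.65,-0.0007,-0.0017,0.035,0,0,0,0.65,-0.0007,-0.0017,0.045,0,0,0,0.65,-0.0007,-0.0017,0.05,0,0,0,0.65,-0.0007,-0.0017,0.052,0,0,0,0.65,-0.0007,-0.0017,0.052,0,0,0,0.65,-0.0007,-0.0017,0.052,0,0,0,0.65])

```text
clock: 22.75
tcp_pos: [0.6241, 0.1038, 0.0203]
tcp_rot: [-0.0, 0.689, 0.725, -0.0]
force: [-1.1, -0.1, 3.2]
finger_gap: 0.0631
grip_force: 34.1
```

Request:
carry_out(series=[0,0,0,0,0,0,0.85,0,0,0,0,0,0,0.9,0,0,0,0,0,0,0.9,0,0,-0.03,0,0,0,0.9,0,0,-0.08,0,0,0,0.9,0,0,-0.13,0,0,0,0.9,0,0,-0.15,0,0,0,0.9,0,0,-0.16,0,0,0,0.9,0,0,-0.16,0,0,0,0.9,0,0,-0.16,0,0,0,0.9])

```text
clock: 23.75
tcp_pos: [0.623, 0.1037, 0.1777]
tcp_rot: [-0.001, 0.689, 0.725, -0.002]
force: [0.6, 0.2, -0.4]
finger_gap: 0.0765
grip_force: 0.0
```

Run:
```python
from h import *
im=viewer.get_image("wrist"); s=bot.get_state(); print(s["tcp_pos"])
print([list(map(float,r)) for r in find("wrist","cork",.058,.5,.8,-.05,.3,.5,im=im)])
o=ortho(im,"wrist",.058,.52,.73,-.05,.3,.5); cv2.imwrite("pics/d3.png",o[:,:,::-1])
t=viewer.get_image("top"); print([list(map(float,r)) for r in find("top","blue",.014,.35,.55,-.5,-.1,im=t)])
```

```text
[0.62264563 0.10371378 0.17720829]
[[1264.875, 0.5723000168800354, 0.16220000386238098, 91.35179901123047, 14.970600128173828, 92.75910186767578], [14513.625, 0.6243000030517578, 0.10289999842643738, 215.16099548339844, 72.84600067138672, 92.72630310058594], [3017.75, 0.6797000169754028, 0.15700000524520874, 103.71810150146484, 32.2953987121582, 92.90380096435547]]
[[2662.0, 0.4381999969482422, -0.37119999527931213, 53.8489990234375, 53.290199279785156, 77.90519714355469], [2659.5, 0.4458000063896179, -0.25839999318122864, 53.68769836425781, 52.963401794433594, 95.19439697265625]]
```

View pics/d3.png

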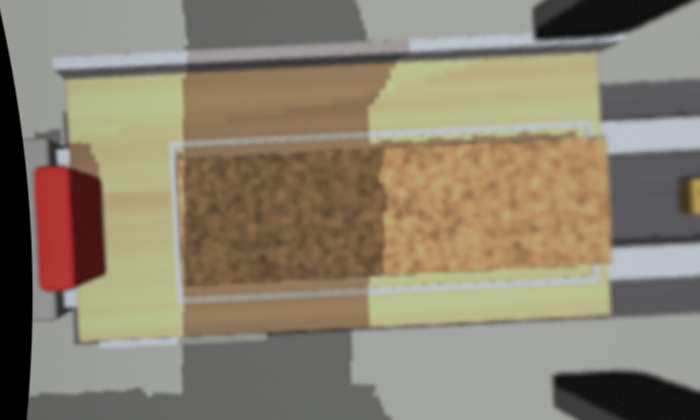

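The cork spans columns 180–610 and sits centred on the slabs, parallel to the outline. Now the tiles.

Run:
```python
from h import *
move(.4458,-.258,.08,4.8)
```

```text
move [-0.3523, -0.1942, 0.0982] [-0.0069, -0.0001, -0.0427] yaw deg 1.9 q6 1.57
```

Request:
carry_out(series=[-0.04,-0.022,0.01,0,0,-0.02,0.9,-0.08,-0.044,0.02,0,0,-0.04,0.9,-0.12,-0.066,0.03,0,0,-0.043,0.9,-0.16,-0.088,0.04,0,0,-0.043,0.9,-0.2,-0.11,0.05,0,0,-0.043,0.9,-0.24,-0.132,0.06,0,0,-0.043,0.9,-0.28,-0.154,0.07,0,0,-0.043,0.9,-0.31,-0.17,0.08,0,0,-0.043,0.9,-0.335,-0.185,0.09,0,0,-0.043,0.9,-0.352,-0.194,0.098,0,0,-0.043,0.9,-0.352,-0.194,0.098,0,0,-0.043,0.9,-0.352,-0.194,0.098,0,0,-0.043,0.9])

```text
clock: 25.05
tcp_pos: [0.447, -0.2569, 0.0807]
tcp_rot: [-0.002, 0.677, 0.736, -0.0]
force: [-0.3, -0.1, 0.6]
finger_gap: 0.0765
grip_force: 0.0
```

Request:
carry_out(series=[0,0,0,0,0,0,0.85,0,0,0,0,0,0,0.85,0,0,0,0,0,0,0.85])

```text
clock: 25.35
tcp_pos: [0.4483, -0.2569, 0.082]
tcp_rot: [-0.0, 0.676, 0.737, -0.001]
force: [0.1, 0.2, -0.0]
finger_gap: 0.0724
grip_force: 0.0
```

Run:
```python
from h import *
print(bot.get_state()["tcp_pos"], [list(map(float,r)) for r in find("wrist","blue",.014,.35,.55,-.45,-.1,.5)])
move(.4458,-.258,-.0235,4.8)
```

```text
[ 0.44829105 -0.25685914  0.0820296 ] [[2925.25, 0.438400000333786, -0.3686000108718872, 58.995601654052734, 52.432098388671875, 77.66089630126953], [2771.875, 0.4453999996185303, -0.2581999897956848, 54.14039993286133, 52.60129928588867, 95.19439697265625]]
move [-0.0008, -0.0024, 0.1055] [-0.0016, 0.0002, 0.0021] yaw deg 0.1 q6 0.82
```

Request:
carry_out(series=[-0.0008,-0.0027,0.03,0,0,-0.005,0.85,-0.0008,-0.0027,0.06,0,0,-0.005,0.85,-0.0008,-0.0027,0.085,0,0,-0.005,0.85,-0.0008,-0.0027,0.1,0,0,-0.005,0.85,-0.0008,-0.0027,0.1055,0,0,-0.005,0.85,-0.0008,-0.0027,0.1055,0,0,-0.005,0.85,-0.0008,-0.0027,0.1055,0,0,-0.005,0.85], squeeze=40)

```text
clock: 26.1
tcp_pos: [0.4456, -0.2588, -0.023]
tcp_rot: [0.0, 0.675, 0.738, -0.001]
force: [0.1, 0.3, -0.2]
finger_gap: 0.0726
grip_force: 0.0
```

Request:
carry_out(series=[0,0,0,0,0,0,0.55,0,0,0,0,0,0,0.55,0,0,0,0,0,0,0.55,0,0,0,0,0,0,0.55,0,0,0,0,0,0,0.55])

```text
clock: 26.6
tcp_pos: [0.4459, -0.2592, -0.0224]
tcp_rot: [0.001, 0.675, 0.738, -0.0]
force: [0.4, 0.5, 5.9]
finger_gap: 0.0524
grip_force: 42.2
```

Request:
carry_out(series=[0,0,-0.02,0,0,0,0.55,0,0,-0.05,0,0,0,0.55,0,0,-0.09,0,0,0,0.55,0,0,-0.12,0,0,0,0.55,0,0,-0.13,0,0,0,0.55,0,0,-0.13,0,0,0,0.55,0,0,-0.13,0,0,0,0.55,0,0,-0.13,0,0,0,0.55], squeeze=60)

```text
clock: 27.4
tcp_pos: [0.444, -0.2577, 0.1045]
tcp_rot: [-0.002, 0.675, 0.738, -0.001]
force: [0.0, 0.0, -0.1]
finger_gap: 0.0523
grip_force: 65.9
```

Run:
```python
from h import *
s=bot.get_state(); print(s["finger_gap"],s["tcp_pos"])
move(.6229,.135,.107,2.9)
```

```text
0.05226125533689791 [ 0.44400495 -0.25766379  0.10451238]
move [0.3754, 0.2127, -0.0025] [-0.0051, -0.0028, 0.0476] yaw deg 2.2 q6 0.81
```

Request:
carry_out(series=[0.035,0.02,0,0,0,0.01,0.55,0.075,0.042,0,0,0,0.02,0.55,0.115,0.065,0,0,0,0.03,0.55,0.155,0.088,0,0,0,0.04,0.55,0.195,0.11,0,0,0,0.048,0.55,0.235,0.133,0,0,0,0.048,0.55,0.275,0.156,0,0,0,0.048,0.55,0.31,0.176,0,0,0,0.048,0.55,0.34,0.193,0,0,0,0.048,0.55,0.362,0.205,0,0,0,0.048,0.55,0.375,0.213,0,0,0,0.048,0.55,0.375,0.213,0.01,0,0,0.048,0.55])

```text
clock: 28.6
tcp_pos: [0.6254, 0.1352, 0.0954]
tcp_rot: [-0.0, 0.688, 0.725, -0.0]
force: [0.8, 0.0, -0.5]
finger_gap: 0.0518
grip_force: 65.9
```

Request:
carry_out(series=[0,0,0.01,0,0,0,0.55,0,0,0.02,0,0,0,0.55,0,0,0.025,0,0,0,0.55,0,0,0.025,0,0,0,0.55,0,0,0.025,0,0,0,0.55,0,0,0.025,0,0,0,0.55])

```text
clock: 29.2
tcp_pos: [0.6248, 0.1334, 0.0716]
tcp_rot: [-0.0, 0.689, 0.725, -0.0]
force: [-0.8, -0.3, -0.2]
finger_gap: 0.0523
grip_force: 65.9
```

Run:
```python
from h import *
s=bot.get_state(); print(s["finger_gap"],s["tcp_pos"],s["force"])
z=s["tcp_pos"][2]+.0224+.014
print([list(map(float,r)) for r in find("wrist","blue",z,.52,.73,-.05,.3,.5)])
move(.6229,.135,.036,2.9)
```

```text
0.05227762248392809 [0.62480253 0.13344256 0.07157216] [-0.76744369 -0.27998424 -0.22305139]
[[2880.625, 0.625, 0.13570000231266022, 56.079898834228516, 53.40829849243164, 92.86239624023438]]
move [0.0015, -0.0018, 0.0356] [-0.0005, -0.0001, -0.0007] yaw deg 0.0 q6 1.62
```

Request:
carry_out(series=[0.0015,-0.0018,0.015,0,0,0,0.55,0.0015,-0.0018,0.025,0,0,0,0.55,0.0015,-0.0018,0.032,0,0,0,0.55,0.0015,-0.0018,0.035,0,0,0,0.55,0.0015,-0.0018,0.036,0,0,0,0.55,0.0015,-0.0018,0.036,0,0,0,0.55,0.0015,-0.0018,0.036,0,0,0,0.55])

```text
clock: 29.95
tcp_pos: [0.622, 0.1351, 0.0358]
tcp_rot: [-0.001, 0.689, 0.725, -0.001]
force: [-4.5, -0.3, 5.8]
finger_gap: 0.0522
grip_force: 66.6
```

Request:
carry_out(series=[0,0,-0.0005,0,0,0,0.7,0,0,-0.0005,0,0,0,0.75,0,0,-0.0005,0,0,0,0.8,0,0,-0.03,0,0,0,0.8,0,0,-0.07,0,0,0,0.85,0,0,-0.1,0,0,0,0.85,0,0,-0.12,0,0,0,0.85,0,0,-0.12,0,0,0,0.85,0,0,-0.12,0,0,0,0.85,0,0,-0.12,0,0,0,0.85])

```text
clock: 30.95
tcp_pos: [0.6216, 0.135, 0.1533]
tcp_rot: [-0.001, 0.689, 0.725, -0.002]
force: [0.1, 0.7, -0.7]
finger_gap: 0.0727
grip_force: 0.0
```

Run:
```python
from h import *
im=viewer.get_image("wrist"); print([list(map(float,r)) for r in find("wrist","blue",.072,.52,.73,-.05,.3,.5,im=im)])
print([list(map(float,r)) for r in find("wrist","cork",.058,.585,.665,-.02,.22,.5,im=im)])
t=viewer.get_image("top"); r=[list(map(float,r)) for r in find("top","blue",.014,.35,.55,-.5,-.1,im=t)];print(r)
b=r[0]; move(b[1],b[2],.08,b[5]-90)
```

```text
[[2751.0, 0.6223999857902527, 0.13570000231266022, 53.910701751708984, 52.86899948120117, 92.96099853515625]]
[[10903.375, 0.6237000226974487, 0.10369999706745148, 216.89019775390625, 74.02179718017578, 92.89129638671875]]
[[2660.5, 0.4381999969482422, -0.37119999527931213, 53.79880142211914, 53.47330093383789, 77.47119903564453]]
move [-0.4964, -0.2083, 0.0742] [-0.0055, 0.0009, 0.3425] yaw deg 15.4 q6 1.62
```

Request:
carry_out(series=[-0.035,-0.015,0,0,0,0.03,0.85,-0.075,-0.031,0,0,0,0.06,0.85,-0.12,-0.05,0.005,0,0,0.09,0.85,-0.165,-0.069,0.01,0,0,0.12,0.85,-0.21,-0.088,0.015,0,0,0.15,0.85,-0.255,-0.107,0.02,0,0,0.18,0.85,-0.3,-0.126,0.03,0,0,0.21,0.85,-0.345,-0.145,0.04,0,0,0.24,0.85,-0.385,-0.162,0.05,0,0,0.28,0.85,-0.425,-0.178,0.06,0,0,0.31,0.85,-0.46,-0.193,0.07,0,0,0.342,0.85,-0.485,-0.203,0.074,0,0,0.342,0.85])

```text
clock: 32.25
tcp_pos: [0.442, -0.361, 0.0793]
tcp_rot: [-0.002, 0.781, 0.625, -0.001]
force: [0.4, 0.4, 0.5]
finger_gap: 0.0724
grip_force: 0.0
```

Request:
carry_out(series=[-0.011,-0.005,0,0,0,0,0.85,-0.011,-0.005,0,0,0,0,0.85,-0.011,-0.005,0,0,0,0,0.85,-0.011,-0.005,0,0,0,0,0.85,-0.011,-0.005,0,0,0,0,0.85])

```text
clock: 32.75
tcp_pos: [0.4376, -0.3679, 0.0816]
tcp_rot: [-0.0, 0.779, 0.627, -0.001]
force: [0.8, 0.0, -0.4]
finger_gap: 0.0724
grip_force: 0.0
```

Run:
```python
from h import *
print(bot.get_state()["tcp_pos"], [list(map(float,r)) for r in find("wrist","blue",.014,.35,.55,-.5,-.1,.5)])
move(.438,-.3705,-.0235,-12.3)
```

```text
[ 0.43755387 -0.36793845  0.08155648] [[2773.625, 0.4383000135421753, -0.37130001187324524, 54.2135009765625, 52.60210037231445, 77.59259796142578]]
move [-0.0022, 0.0011, 0.1051] [-0.0015, 0.0006, -0.0023] yaw deg 0.1 q6 0.96
```

Request:
carry_out(series=[-0.0028,0.0012,0.03,0,0,0,0.85,-0.0028,0.0012,0.06,0,0,0,0.85,-0.0028,0.0012,0.085,0,0,0,0.85,-0.0028,0.0012,0.1,0,0,0,0.85,-0.0028,0.0012,0.105,0,0,0,0.85,-0.0028,0.0012,0.105,0,0,0,0.85,-0.0028,0.0012,0.105,0,0,0,0.85], squeeze=40)

```text
clock: 33.5
tcp_pos: [0.438, -0.3725, -0.0228]
tcp_rot: [0.0, 0.78, 0.626, -0.001]
force: [-0.3, -0.7, 0.4]
finger_gap: 0.0726
grip_force: 0.0
```

Request:
carry_out(series=[0,0,0,0,0,0,0.55,0,0,0,0,0,0,0.55,0,0,0,0,0,0,0.55,0,0,0,0,0,0,0.55,0,0,0,0,0,0,0.55])

```text
clock: 34.0
tcp_pos: [0.4381, -0.373, -0.0223]
tcp_rot: [0.001, 0.78, 0.626, -0.0]
force: [-0.0, 0.2, 6.0]
finger_gap: 0.0526
grip_force: 42.6
```

Request:
carry_out(series=[0,0,-0.02,0,0,0,0.55,0,0,-0.05,0,0,0,0.55,0,0,-0.09,0,0,0,0.55,0,0,-0.12,0,0,0,0.55,0,0,-0.13,0,0,0,0.55,0,0,-0.13,0,0,0,0.55,0,0,-0.13,0,0,0,0.55,0,0,-0.13,0,0,0,0.55], squeeze=60)

```text
clock: 34.8
tcp_pos: [0.4364, -0.371, 0.1043]
tcp_rot: [-0.002, 0.78, 0.626, -0.001]
force: [-1.9, 0.3, -1.5]
finger_gap: 0.0522
grip_force: 65.7
```

Run:
```python
from h import *
s=bot.get_state(); print(s["finger_gap"],s["tcp_pos"])
move(.6261,.0685,.107,2.9)
```

```text
0.05215182976998237 [ 0.43641217 -0.37102189  0.10431045]
move [0.4702, 0.09, -0.0023] [-0.0052, -0.0028, -0.3425] yaw deg 15.4 q6 0.96
```

Request:
carry_out(series=[0.035,0.007,0,0,0,-0.03,0.55,0.075,0.014,0,0,0,-0.06,0.55,0.12,0.023,0,0,0,-0.1,0.55,0.165,0.032,0,0,0,-0.14,0.55,0.21,0.04,0,0,0,-0.18,0.55,0.255,0.049,0,0,0,-0.22,0.55,0.3,0.058,0,0,0,-0.26,0.55,0.34,0.065,0,0,0,-0.3,0.55,0.38,0.073,0,0,0,-0.342,0.55,0.415,0.08,0,0,0,-0.342,0.55,0.445,0.085,0,0,0,-0.342,0.55,0.462,0.089,0,0,0,-0.342,0.55])

```text
clock: 36.0
tcp_pos: [0.6239, 0.062, 0.104]
tcp_rot: [-0.002, 0.688, 0.725, -0.001]
force: [-0.5, -0.5, -1.3]
finger_gap: 0.0522
grip_force: 65.7
```

Request:
carry_out(series=[0.008,0.001,0,0,0,0,0.55,0.008,0.001,0.01,0,0,0,0.55,0.008,0.001,0.02,0,0,0,0.55,0.008,0.001,0.03,0,0,0,0.55,0.008,0.001,0.035,0,0,0,0.55,0.008,0.001,0.035,0,0,0,0.55,0.008,0.001,0.035,0,0,0,0.55,0.008,0.001,0.035,0,0,0,0.55])

```text
clock: 36.8
tcp_pos: [0.6254, 0.0674, 0.0715]
tcp_rot: [-0.0, 0.689, 0.725, -0.0]
force: [-0.3, -0.2, -0.4]
finger_gap: 0.0521
grip_force: 65.7
```

Run:
```python
from h import *
s=bot.get_state(); print(s["finger_gap"],s["tcp_pos"],s["force"])
z=s["tcp_pos"][2]+.0224+.014; im=viewer.get_image("wrist")
print([list(map(float,r)) for r in find("wrist","blue",z,.52,.73,-.05,.105,.5,im=im)],[list(map(float,r)) for r in find("wrist","blue",.072,.52,.73,.1,.3,.5,im=im)])
move(.6259,.0685,.036,2.9)
```

```text
0.052081384751388335 [0.6253752  0.06743535 0.07145882] [-0.28821131 -0.19332077 -0.437059  ]
[[2878.5, 0.6255000233650208, 0.07029999792575836, 56.08000183105469, 53.48320007324219, 92.86239624023438]] [[2722.375, 0.6223999857902527, 0.13459999859333038, 52.83399963378906, 52.734100341796875, 92.86239624023438]]
move [0.0009, 0.0006, 0.0355] [-0.0007, 0.0001, -0.0006] yaw deg 0.0 q6 1.51
```

Request:
carry_out(series=[0.001,0.001,0.015,0,0,0,0.55,0.001,0.001,0.025,0,0,0,0.55,0.001,0.001,0.032,0,0,0,0.55,0.001,0.001,0.035,0,0,0,0.55,0.001,0.001,0.036,0,0,0,0.55,0.001,0.001,0.036,0,0,0,0.55,0.001,0.001,0.036,0,0,0,0.55])

```text
clock: 37.55
tcp_pos: [0.6248, 0.0688, 0.0359]
tcp_rot: [-0.001, 0.689, 0.725, -0.001]
force: [-5.7, -0.3, 11.1]
finger_gap: 0.0522
grip_force: 67.0
```

Request:
carry_out(series=[0,0,-0.0005,0,0,0,0.7,0,0,-0.0005,0,0,0,0.75,0,0,-0.0005,0,0,0,0.8,0,0,-0.03,0,0,0,0.8,0,0,-0.07,0,0,0,0.85,0,0,-0.11,0,0,0,0.85,0,0,-0.14,0,0,0,0.85,0,0,-0.16,0,0,0,0.85,0,0,-0.16,0,0,0,0.85,0,0,-0.16,0,0,0,0.85])

```text
clock: 38.55
tcp_pos: [0.6261, 0.0687, 0.1945]
tcp_rot: [-0.001, 0.689, 0.725, -0.001]
force: [-0.2, -1.0, -0.9]
finger_gap: 0.0726
grip_force: 0.0
```

Run:
```python
from h import *
im=viewer.get_image("wrist"); print([list(map(float,r)) for r in find("wrist","blue",.072,.52,.73,-.05,.3,.5,im=im)])
t=viewer.get_image("top"); print([list(map(float,r)) for r in find("top","blue",.014,.2,.7,-.5,.5,im=t)])
o=ortho(im,"wrist",.072,.52,.73,-.05,.3,.5); cv2.imwrite("pics/d4.png",o[:,:,::-1])
s=bot.get_state();print(s["tcp_pos"])
```

```text
[[2707.625, 0.6223999857902527, 0.13439999520778656, 52.86389923095703, 52.62689971923828, 2.910900115966797], [2720.0, 0.6254000067710876, 0.06989999860525131, 53.301700592041016, 52.63600158691406, 92.93569946289062]]
[]
[0.62510135 0.06871751 0.19313452]
```

View pics/d4.png

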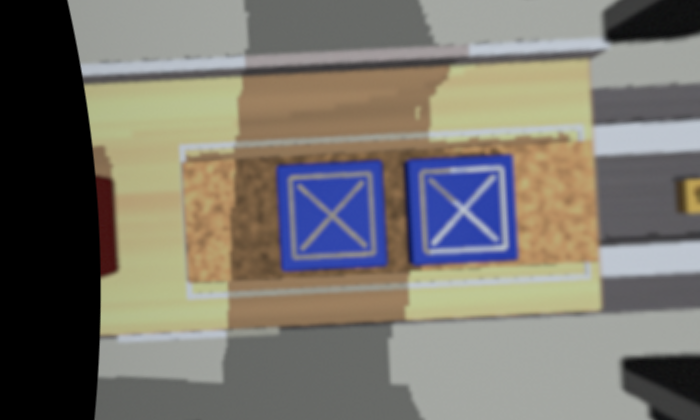

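Both tiles sit flat and square in one row on the cork, at (331,215) and (461,210). Now the handle.

Run:
```python
from h import *
move(.6165,.261,.19,92.9)
im=viewer.get_image("scene"); print([ (l["at"],l["confidence"]) for l in viewer.landmark_of("handle","scene")]); P=np.array([.6165,.261,.102]); print(proj(im,P,"scene"))
im=viewer.get_image("top"); print([ (l["at"],l["confidence"]) for l in viewer.landmark_of("handle","top")]);print(proj(im,P,"top"))
```

```text
move [0.1925, 0.0011, 0.0032] [-0.0045, 0.0042, 1.9996] yaw deg 90.0 q6 1.51
[([420.4, 196.1], 0.79)]
[[419.64356271 193.9882533 ]]
[([224.4, 131.8], 0.97)]
[[223.47084349 132.5796695 ]]
```

Request:
carry_out(series=[0.03,0,0,0,0,-0.15,0.6,0.07,0,0,0,0,-0.33,0.6,0.11,0,0,0,0,-0.5,0.6,0.15,0,0,0,0,-0.68,0.6,0.175,0,0,0,0,-0.86,0.6,0.19,0,0,0,0,-1,0.6,0.192,0,0,0,0,-1,0.6])

```text
clock: 39.55
tcp_pos: [0.6157, 0.2625, 0.1941]
tcp_rot: [-0.001, 0.358, 0.934, -0.0]
force: [0.2, -0.2, 0.3]
finger_gap: 0.0512
grip_force: 0.0
```

Request:
carry_out(series=[0,0,0,0,0,-0.15,0.6,0,0,0,0,0,-0.33,0.6,0,0,0,0,0,-0.5,0.6,0,0,0,0,0,-0.68,0.6,0,0,0,0,0,-0.86,0.6,0,0,0,0,0,-1,0.6,0,0,0,0,0,-1,0.6,0,0,0,0,0,-1,0.6,0,0,0,0,0,-1,0.6])

```text
clock: 40.45
tcp_pos: [0.6165, 0.26, 0.1949]
tcp_rot: [-0.001, -0.024, 1.0, -0.0]
force: [0.7, -0.6, -0.6]
finger_gap: 0.0513
grip_force: 0.0
```

Run:
```python
from h import *
s=bot.get_state(); print(s["tcp_pos"],s["qpos"].round(2),s["finger_gap"])
im=viewer.get_image("wrist"); RANGES["red"]=((0,150,90),(6,255,255))
print([list(map(float,r)) for r in find("wrist","red",.102,.55,.7,.2,.32,.5,im=im,amin=100)])
RANGES["red"]=((172,150,90),(180,255,255)); print([list(map(float,r)) for r in find("wrist","red",.102,.55,.7,.2,.32,.5,im=im,amin=100)])
cv2.imwrite("pics/h.png",cv2.resize(ortho(im,"wrist",.102,.5,.75,.0,.35,.5),None,fx=1,fy=1)[:,:,::-1])
move(.6165,.261,.05,92.9)
```

```text
[0.61648811 0.25999125 0.19485032] [0.29 0.56 0.14 1.15 0.   0.24] 0.051280819406717214
[[721.5, 0.6155999898910522, 0.2605000138282776, 52.409400939941406, 14.915399551391602, 3.3664000034332275]]
[]
move [-0.0004, 0.0008, 0.1449] [-0.0001, -0.0022, -0.0031] yaw deg 0.2 q6 0.24
```

View pics/h.png

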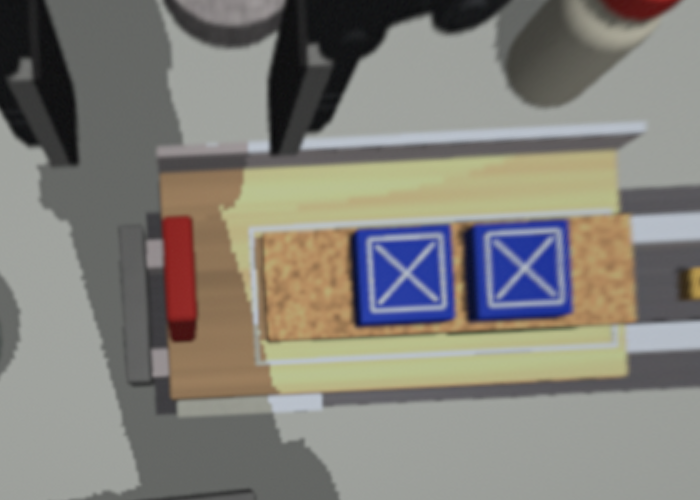

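The rectified view shows the red handle at (180,278), which matches the estimate, with the load intact.

Request:
carry_out(series=[0,0.001,0.04,0,0,0,0.6,0,0.001,0.08,0,0,0,0.6,0,0.001,0.11,0,0,0,0.6,0,0.001,0.13,0,0,0,0.6,0,0.001,0.145,0,0,0,0.6,0,0.001,0.145,0,0,0,0.6,0,0.001,0.145,0,0,0,0.6], squeeze=30)

```text
clock: 41.2
tcp_pos: [0.6166, 0.2616, 0.0506]
tcp_rot: [-0.0, -0.025, 1.0, 0.0]
force: [-0.7, 0.8, 0.0]
finger_gap: 0.0513
grip_force: 0.0
```

Request:
carry_out(series=[0,0,0,0,0,0,0.4,0,0,0,0,0,0,0.3,0,0,0,0,0,0,0.22,0,0,0,0,0,0,0.15,0,0,0,0,0,0,0.1,0,0,0,0,0,0,0.1,0,0,0,0,0,0,0.1])

```text
clock: 41.9
tcp_pos: [0.6169, 0.2614, 0.0511]
tcp_rot: [0.0, -0.025, 1.0, -0.0]
force: [-0.3, -1.6, 6.5]
finger_gap: 0.0156
grip_force: 31.2
```

Run:
```python
from h import *
s=bot.get_state(); p=s["tcp_pos"]; print(p,s["finger_gap"],s["grip_force"],s["force"])
for d in (.05,.1,.15): move(p[0]+.0506*d,p[1]-.9987*d,p[2],92.9)
```

```text
[0.61693552 0.26139987 0.05114118] 0.015581264536458073 31.1824232339859 [-0.28726806 -1.63388884  6.52249477]
move [-0.0, -0.05, 0.0] [-0.0002, 0.0003, -0.0008] yaw deg 0.0 q6 0.24
move [-0.0001, -0.1, 0.0] [-0.0002, 0.0003, -0.0008] yaw deg 0.0 q6 0.24
move [-0.0001, -0.15, 0.0] [-0.0002, 0.0003, -0.0008] yaw deg 0.0 q6 0.24
```

Request:
carry_out(series=[0,-0.003,0,0,0,0,0.1,0,-0.008,0,0,0,0,0.1,0,-0.015,0,0,0,0,0.1,0,-0.023,0,0,0,0,0.1,0,-0.032,0,0,0,0,0.1,0,-0.041,0,0,0,0,0.1,0,-0.05,0,0,0,0,0.1,0,-0.059,0,0,0,0,0.1,0,-0.067,0,0,0,0,0.1,0,-0.073,0,0,0,0,0.1,0,-0.077,0,0,0,0,0.1,0,-0.08,0,0,0,0,0.1])

```text
clock: 43.1
tcp_pos: [0.6208, 0.182, 0.0511]
tcp_rot: [0.0, -0.025, 1.0, 0.001]
force: [-0.5, 1.7, 5.8]
finger_gap: 0.0152
grip_force: 31.2
```

Request:
carry_out(series=[0,-0.003,0,0,0,0,0.1,0,-0.008,0,0,0,0,0.1,0,-0.015,0,0,0,0,0.1,0,-0.023,0,0,0,0,0.1,0,-0.032,0,0,0,0,0.1,0,-0.041,0,0,0,0,0.1,0,-0.05,0,0,0,0,0.1,0,-0.056,0,0,0,0,0.1,0,-0.062,0,0,0,0,0.1,0,-0.066,0,0,0,0,0.1,0,-0.069,0,0,0,0,0.1,0,-0.07,0,0,0,0,0.1])

```text
clock: 44.3
tcp_pos: [0.6242, 0.112, 0.0511]
tcp_rot: [-0.0, -0.025, 1.0, 0.001]
force: [-1.1, 1.2, 6.3]
finger_gap: 0.0158
grip_force: 31.3
```

Run:
```python
from h import *
s=bot.get_state(); p=s["tcp_pos"]; print(p,s["finger_gap"],s["grip_force"],s["force"])
d=np.linalg.norm(p[:2]-[.6169,.2614]); print("slid",d)
c=np.array([.6245,.103])+d*np.array([.0506,-.9987]); print(c)
move(.6169+.0506*d,.2614-.9987*d,.0511,92.9)
im=viewer.get_image("wrist"); print([list(map(float,r)) for r in find("wrist","blue",.072,.55,.7,c[1]-.12,c[1]+.12,.5,im=im)])
cv2.imwrite("pics/s1.png",ortho(im,"wrist",.036,.5,.75,-.25,.15,.5)[:,:,::-1])
```

```text
[0.62423748 0.11196103 0.05107381] 0.015794724325086395 31.275799870491028 [-1.08064544  1.1742616   6.2518686 ]
slid 0.1496189950416865
[ 0.63207072 -0.04642449]
move [-0.0002, 0.0, -0.0] [0.0013, -0.0001, -0.0005] yaw deg 0.1 q6 0.01
[[5667.125, 0.6253, -0.0297, 109.8918, 57.2725, 88.1221]]
```

Request:
carry_out(series=[0,-0.003,0,0,0,0,0.1,0,-0.006,0,0,0,0,0.1,0,-0.01,0,0,0,0,0.1,0,-0.013,0,0,0,0,0.1,0,-0.016,0,0,0,0,0.1,0,-0.016,0,0,0,0,0.1,0,-0.016,0,0,0,0,0.1])

```text
clock: 45.05
tcp_pos: [0.6251, 0.0956, 0.0511]
tcp_rot: [-0.0, -0.025, 1.0, -0.0]
force: [-1.2, -0.9, 7.1]
finger_gap: 0.0152
grip_force: 31.3
```

Request:
carry_out(series=[0,-0.002,0,0,0,0,0.1,0,-0.004,0,0,0,0,0.1,0,-0.004,0,0,0,0,0.1])

```text
clock: 45.35
tcp_pos: [0.6253, 0.0919, 0.0511]
tcp_rot: [-0.0, -0.025, 1.0, 0.0]
force: [-1.6, 0.6, 7.2]
finger_gap: 0.0157
grip_force: 31.3
```

Request:
carry_out(series=[0,-0.002,0,0,0,0,0.1,0,-0.004,0,0,0,0,0.1,0,-0.004,0,0,0,0,0.1])

```text
clock: 45.65
tcp_pos: [0.6255, 0.0879, 0.0511]
tcp_rot: [-0.0, -0.025, 1.0, 0.0]
force: [-1.4, 0.0, 6.9]
finger_gap: 0.0154
grip_force: 31.3
```

Request:
carry_out(series=[0,-0.002,0,0,0,0,0.1,0,-0.003,0,0,0,0,0.1,0,-0.003,0,0,0,0,0.1])

```text
clock: 45.95
tcp_pos: [0.6256, 0.0851, 0.0511]
tcp_rot: [-0.0, -0.025, 1.0, 0.0]
force: [-1.3, 0.1, 6.6]
finger_gap: 0.0154
grip_force: 31.3
```

Request:
carry_out(series=[0,-0.002,0,0,0,0,0.1,0,-0.003,0,0,0,0,0.1,0,-0.003,0,0,0,0,0.1])

```text
clock: 46.25
tcp_pos: [0.6257, 0.0821, 0.0511]
tcp_rot: [-0.0, -0.025, 1.0, 0.0]
force: [-1.3, 0.9, 6.1]
finger_gap: 0.0152
grip_force: 31.3
```

Request:
carry_out(series=[0,-0.002,0,0,0,0,0.1,0,-0.003,0,0,0,0,0.1,0,-0.003,0,0,0,0,0.1])

```text
clock: 46.55
tcp_pos: [0.6259, 0.0791, 0.0511]
tcp_rot: [-0.0, -0.025, 1.0, 0.0]
force: [-1.7, -0.5, 7.0]
finger_gap: 0.0154
grip_force: 31.3
```

Request:
carry_out(series=[0,-0.002,0,0,0,0,0.1,0,-0.002,0,0,0,0,0.1])

```text
clock: 46.75
tcp_pos: [0.626, 0.0773, 0.0511]
tcp_rot: [-0.0, -0.025, 1.0, 0.001]
force: [-1.4, 1.3, 6.8]
finger_gap: 0.0158
grip_force: 31.3
```

Request:
carry_out(series=[0,-0.002,0,0,0,0,0.1,0,-0.002,0,0,0,0,0.1])

```text
clock: 46.95
tcp_pos: [0.6261, 0.0755, 0.0511]
tcp_rot: [-0.0, -0.025, 1.0, 0.001]
force: [-1.0, 0.7, 6.5]
finger_gap: 0.0154
grip_force: 31.3
```

Request:
carry_out(series=[0,-0.002,0,0,0,0,0.1,0,-0.002,0,0,0,0,0.1])

```text
clock: 47.15
tcp_pos: [0.6262, 0.0734, 0.0511]
tcp_rot: [-0.0, -0.025, 1.0, 0.001]
force: [-1.7, 1.1, 6.0]
finger_gap: 0.0153
grip_force: 31.3
```

Run:
```python
from h import *
im=viewer.get_image("wrist")
cv2.imwrite("pics/s2.png",ortho(im,"wrist",.036,.52,.73,-.25,.15,.5)[:,:,::-1]); print(bot.get_state()["force"],bot.get_state()["tcp_pos"])
t=viewer.get_image("top"); cv2.imwrite("pics/t2.png",cv2.resize(t["pixels"][90:180,200:480,::-1],None,fx=2.8,fy=2.8))
```

```text
[-1.03636383  1.6758999   7.74343607] [0.62615838 0.073378   0.05111166]
```

View pics/s2.png

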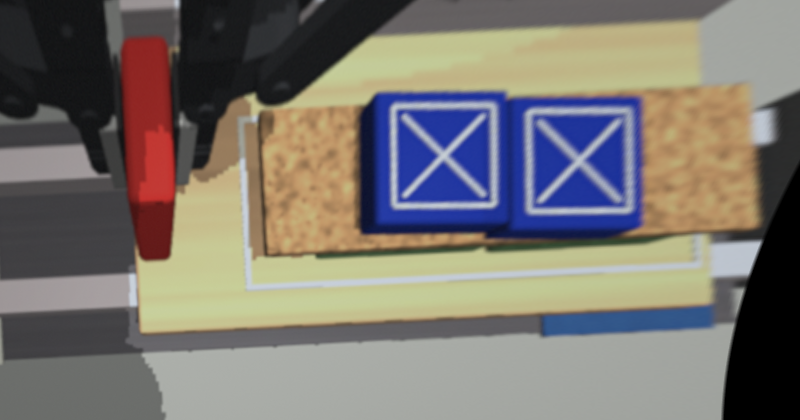

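This view shows the handle pinched at (150,140). The two tiles at (443,155) and (578,160) look closer together than before and stepped, so I'll measure them.

Run:
```python
from h import *
im=viewer.get_image("wrist")
o=ortho(im,"wrist",.072,.52,.73,-.25,.15,.5); cv2.imwrite("pics/s3.png",o[:,:,::-1])
hsv=cv2.cvtColor(o,cv2.COLOR_RGB2HSV); m=cv2.inRange(hsv,(105,0,110),(135,110,255))&cv2.dilate(cv2.inRange(hsv,*RANGES["blue"]),np.ones((5,5),np.uint8))
for c in cv2.findContours(m,cv2.RETR_EXTERNAL,cv2.CHAIN_APPROX_NONE)[0]:
    r=cv2.minAreaRect(c)
    if min(r[1])>50: print("frame",.73-r[0][1]*.0005,.15-r[0][0]*.0005,np.array(r[1])*.5,r[2])
t=viewer.get_image("top"); print(find("top","blue",.072,.5,.75,-.25,.15,im=t))
W=im["world_to_cam"]; print("cam",-W[:3,:3].T@W[:3,3])
```

```text
frame 0.629 -0.098 [43. 44.] 90.0
frame 0.631250015258789 -0.043749984741210945 [43.49999237 43.49999237] -0.0
[[5413.0, np.float32(0.6284), np.float32(-0.0699), np.float32(107.6739), np.float32(54.3965), np.float32(87.7094)]]
cam [0.5450554  0.06978092 0.21745644]
```

View pics/t2.png

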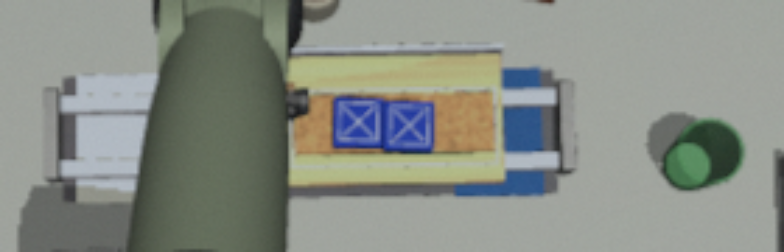

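The top view confirms it: the far tile at (409,126) was knocked about 20 mm toward the other, touches it and is 6 mm off the middle line. The detent hasn't been reached, so I'll return the carrier to the loading station and re-seat the tiles there to keep the order as asked.

Request:
carry_out(series=[0,0.003,0,0,0,0,0.1,0,0.008,0,0,0,0,0.1,0,0.015,0,0,0,0,0.1,0,0.023,0,0,0,0,0.1,0,0.032,0,0,0,0,0.1,0,0.041,0,0,0,0,0.1,0,0.05,0,0,0,0,0.1,0,0.059,0,0,0,0,0.1,0,0.067,0,0,0,0,0.1,0,0.073,0,0,0,0,0.1,0,0.077,0,0,0,0,0.1,0,0.08,0,0,0,0,0.1])

```text
clock: 48.55
tcp_pos: [0.6223, 0.1527, 0.0511]
tcp_rot: [0.0, -0.025, 1.0, -0.0]
force: [-0.7, -1.7, 7.1]
finger_gap: 0.0153
grip_force: 31.3
```

Request:
carry_out(series=[0,0.003,0,0,0,0,0.1,0,0.008,0,0,0,0,0.1,0,0.015,0,0,0,0,0.1,0,0.023,0,0,0,0,0.1,0,0.032,0,0,0,0,0.1,0,0.041,0,0,0,0,0.1,0,0.05,0,0,0,0,0.1,0,0.059,0,0,0,0,0.1,0,0.067,0,0,0,0,0.1,0,0.073,0,0,0,0,0.1,0,0.077,0,0,0,0,0.1,0,0.08,0,0,0,0,0.1])

```text
clock: 49.75
tcp_pos: [0.6183, 0.2327, 0.0511]
tcp_rot: [0.0, -0.025, 1.0, -0.0]
force: [-1.5, -1.7, 7.0]
finger_gap: 0.0154
grip_force: 31.2
```

Request:
carry_out(series=[0,0.003,0,0,0,0,0.1,0,0.008,0,0,0,0,0.1,0,0.014,0,0,0,0,0.1,0,0.019,0,0,0,0,0.1,0,0.022,0,0,0,0,0.1,0,0.024,0,0,0,0,0.1,0,0.024,0,0,0,0,0.1])

```text
clock: 50.45
tcp_pos: [0.6171, 0.257, 0.0511]
tcp_rot: [0.0, -0.025, 1.0, 0.0]
force: [0.3, 0.4, 5.5]
finger_gap: 0.0155
grip_force: 31.2
```

Request:
carry_out(series=[0,0,0,0,0,0,0.25,0,0,0,0,0,0,0.35,0,0,0,0,0,0,0.5,0,0,-0.04,0,0,0,0.6,0,0,-0.08,0,0,0,0.7,0,0,-0.12,0,0,0,0.8,0,0,-0.15,0,0,0,0.8,0,0,-0.15,0,0,0,0.8,0,0,-0.15,0,0,0,0.8])

```text
clock: 51.35
tcp_pos: [0.6169, 0.2566, 0.2003]
tcp_rot: [-0.0, -0.025, 1.0, 0.0]
force: [0.7, 0.4, -0.6]
finger_gap: 0.0684
grip_force: 0.0
```

Run:
```python
from h import *
im=viewer.get_image("wrist")
o=ortho(im,"wrist",.072,.52,.73,-.05,.3,.5); cv2.imwrite("pics/b1.png",np.vstack([o,ortho(im,"wrist",.036,.55,.7,-.05,.3,.5)])[:,:,::-1])
print([list(map(float,r)) for r in find("wrist","blue",.072,.52,.73,-.05,.3,.5,im=im)])
move(.625,.1,.16,2.9)
```

```text
[[5492.0, 0.6193000078201294, 0.11479999870061874, 107.5, 55.5, 90.0]]
move [-0.0012, -0.1565, 0.0389] [-0.0033, -0.0028, 1.9995] yaw deg 90.0 q6 0.23
```

View pics/b1.png

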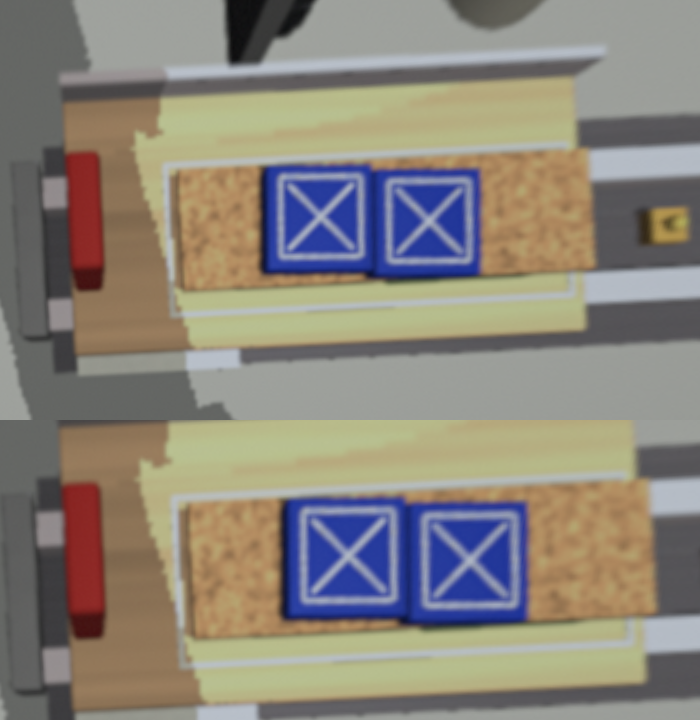

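The view shows the cork still in place. The tiles at (318,218) and (429,223) are touching and turned about 3°. I'll re-seat both.

Request:
carry_out(series=[0,-0.02,0,0,0,0.15,0.85,0,-0.05,0,0,0,0.33,0.85,0,-0.09,0,0,0,0.5,0.85,0,-0.12,0,0,0,0.68,0.85,0,-0.145,0,0,0,0.86,0.85,0,-0.16,0,0,0,1,0.85,0,-0.17,0,0,0,1,0.85])

```text
clock: 52.1
tcp_pos: [0.6239, 0.0853, 0.1978]
tcp_rot: [-0.002, 0.36, 0.933, -0.001]
force: [0.2, 0.6, -0.2]
finger_gap: 0.0724
grip_force: 0.0
```

Request:
carry_out(series=[0,0,0,0,0,0.15,0.85,0,0,0,0,0,0.33,0.85,0,0,0,0,0,0.5,0.85,0,0,0,0,0,0.68,0.85,0,0,0,0,0,0.86,0.85,0,0,0,0,0,1,0.85,0,0,0,0,0,1,0.85,0,0,0,0,0,1,0.85,0,0,0,0,0,1,0.85])

```text
clock: 53.0
tcp_pos: [0.6249, 0.0869, 0.1994]
tcp_rot: [-0.001, 0.688, 0.726, -0.001]
force: [0.4, -0.1, 0.6]
finger_gap: 0.0725
grip_force: 0.0
```

```bash
cat >> h.py <<'E'
def frames(im,cam,z,x0,x1,y0,y1,s=.5):
    """white frames printed on blue tiles: x, y, sides, angle"""
    o=ortho(im,cam,z,x0,x1,y0,y1,s); hsv=cv2.cvtColor(o,cv2.COLOR_RGB2HSV)
    m=cv2.inRange(hsv,(105,0,100),(135,125,255))&cv2.dilate(cv2.inRange(hsv,*RANGES["blue"]),np.ones((5,5),np.uint8))
    for c in cv2.findContours(m,cv2.RETR_EXTERNAL,cv2.CHAIN_APPROX_NONE)[0]:
        r=cv2.minAreaRect(c)
        if min(r[1])>50: print("frame",round(x1-r[0][1]*s/1000,4),round(y1-r[0][0]*s/1000,4),np.round(np.array(r[1])*s,1),"closing",round(-r[2]+(90 if r[2]>45 else 0),1))
E
python3 - <<'E'
from h import *
im=viewer.get_image("wrist"); print(bot.get_state()["tcp_pos"])
frames(im,"wrist",.072,.52,.73,-.05,.3)
print([list(map(float,r)) for r in find("wrist","blue",.072,.52,.73,-.05,.3,.5,im=im)])
print([list(map(float,r)) for r in find("wrist","cork",.058,.585,.665,-.02,.22,.5,im=im)])
cv2.imwrite("pics/b2.png",ortho(im,"wrist",.072,.52,.73,-.05,.3,.5)[:,:,::-1])
for z in (.072,): frames(viewer.get_image("top"),"top",z,.52,.73,-.05,.3)
E
```

```text
[0.6249681  0.0868646  0.19954274]
frame 0.6195 0.0855 [44. 44.] closing 0.0
frame 0.6218 0.1398 [43.5 43.5] closing 0.0
frame 0.6208 0.0947 [56.2 70. ] closing 0.6
[[5464.625, 0.6208000183105469, 0.11349999904632568, 106.0, 54.5, 90.0]]
[[8044.875, 0.6238999962806702, 0.09950000047683716, 214.37449645996094, 74.76899719238281, 93.05560302734375]]
```

Run:
```python
from h import *
move(.6195,.0845,.036,0)
```

```text
move [-0.002, -0.0054, 0.1637] [-0.0025, 0.0, 0.066] yaw deg 3.0 q6 1.54
```

Request:
carry_out(series=[-0.002,-0.0054,0.04,0,0,0.066,0.85,-0.002,-0.0054,0.08,0,0,0.066,0.85,-0.002,-0.0054,0.115,0,0,0.066,0.85,-0.002,-0.0054,0.14,0,0,0.066,0.85,-0.002,-0.0054,0.155,0,0,0.066,0.85,-0.002,-0.0054,0.163,0,0,0.066,0.85,-0.002,-0.0054,0.163,0,0,0.066,0.85,-0.002,-0.0054,0.163,0,0,0.066,0.85], squeeze=30)

```text
clock: 53.9
tcp_pos: [0.6203, 0.0844, 0.0378]
tcp_rot: [-0.0, 0.708, 0.707, -0.0]
force: [-0.5, 0.4, -0.0]
finger_gap: 0.0724
grip_force: 0.0
```

Request:
carry_out(series=[0,0,0,0,0,0,0.7,0,0,0,0,0,0,0.65,0,0,0,0,0,0,0.6,0,0,0,0,0,0,0.55,0,0,0,0,0,0,0.55,0,0,0,0,0,0,0.55])

```text
clock: 54.5
tcp_pos: [0.6204, 0.0845, 0.0383]
tcp_rot: [0.0, 0.708, 0.707, 0.0]
force: [-1.3, 0.3, 6.0]
finger_gap: 0.0529
grip_force: 31.4
```

Request:
carry_out(series=[0,0,-0.01,0,0,0,0.55,0,0,-0.025,0,0,0,0.55,0,0,-0.035,0,0,0,0.55,0,0,-0.035,0,0,0,0.55,0,0,-0.035,0,0,0,0.55], squeeze=60)

```text
clock: 55.0
tcp_pos: [0.6198, 0.0844, 0.0721]
tcp_rot: [-0.0, 0.708, 0.707, -0.0]
force: [0.3, -0.0, -1.2]
finger_gap: 0.0516
grip_force: 62.7
```

Run:
```python
from h import *
s=bot.get_state(); print(s["finger_gap"],s["tcp_pos"],s["force"])
im=viewer.get_image("wrist"); z=s["tcp_pos"][2]+.0364
frames(im,"wrist",z,.55,.7,.0,.115); frames(im,"wrist",.072,.55,.7,.05,.2)
move(.6264,.065,.07,2.9)
```

```text
0.05160434771608711 [0.61979909 0.0844214  0.07205324] [ 0.2713347  -0.01201722 -1.22138561]
frame 0.62 0.0875 [42. 42.] closing 0.0
frame 0.62 0.0683 [42.5 37. ] closing 0.7
frame 0.6217 0.14 [42.5 43. ] closing 0.0
frame 0.6197 0.07 [48.5 40. ] closing 0.0
frame 0.62 0.071 [54. 42.] closing 0.0
move [-0.0194, 0.0071, 0.0015] [-0.0027, 0.0, -0.0665] yaw deg 3.0 q6 1.59
```

Request:
carry_out(series=[-0.006,0.002,0,0,0,-0.03,0.55,-0.013,0.005,0,0,0,-0.066,0.55,-0.0195,0.007,0,0,0,-0.066,0.55,-0.0195,0.007,0.01,0,0,-0.066,0.55,-0.0195,0.007,0.02,0,0,-0.066,0.55,-0.0195,0.007,0.028,0,0,-0.066,0.55,-0.0195,0.007,0.032,0,0,-0.066,0.55,-0.0195,0.007,0.034,0,0,-0.066,0.55,-0.0195,0.007,0.034,0,0,-0.066,0.55,-0.0195,0.007,0.034,0,0,-0.066,0.55])

```text
clock: 56.05
tcp_pos: [0.6255, 0.0652, 0.0386]
tcp_rot: [-0.001, 0.689, 0.725, -0.001]
force: [-5.1, -0.3, 7.6]
finger_gap: 0.0522
grip_force: 63.6
```

Request:
carry_out(series=[0,0,0,0,0,0,0.7,0,0,0,0,0,0,0.75,0,0,0,0,0,0,0.8,0,0,-0.03,0,0,0,0.85,0,0,-0.07,0,0,0,0.85,0.04,0,-0.09,0,0,0,0.85,0.06,0,-0.09,0,0,0,0.85,0.073,0,-0.09,0,0,0,0.85,0.073,0,-0.09,0,0,0,0.85,0.073,0,-0.09,0,0,0,0.85,0.073,0,-0.09,0,0,0,0.85])

```text
clock: 57.15
tcp_pos: [0.6227, 0.1368, 0.1271]
tcp_rot: [-0.001, 0.69, 0.724, -0.001]
force: [-0.0, -0.2, -0.1]
finger_gap: 0.0725
grip_force: 0.0
```

Run:
```python
from h import *
s=bot.get_state(); print(s["tcp_pos"])
im=viewer.get_image("wrist")
print([list(map(float,r)) for r in find("wrist","blue",.072,.52,.73,-.05,.3,.5,im=im)])
move(.6218,.139,.0365,0)
```

```text
[0.62270091 0.13676506 0.12707451]
[[2778.5, 0.6218000054359436, 0.14149999618530273, 54.0, 52.5, 90.0], [2902.875, 0.6259999871253967, 0.07020000368356705, 57.414100646972656, 52.38410186767578, 93.3019027709961]]
move [0.0024, -0.0007, 0.0907] [-0.0035, 0.0005, 0.0624] yaw deg 2.8 q6 1.62
```

Request:
carry_out(series=[0.0024,-0.0007,0.03,0,0,0.062,0.85,0.0024,-0.0007,0.06,0,0,0.062,0.85,0.0024,-0.0007,0.08,0,0,0.062,0.85,0.0024,-0.0007,0.09,0,0,0.062,0.85,0.0024,-0.0007,0.09,0,0,0.062,0.85,0.0024,-0.0007,0.09,0,0,0.062,0.85], squeeze=30)

```text
clock: 57.8
tcp_pos: [0.6228, 0.1398, 0.0387]
tcp_rot: [-0.0, 0.707, 0.707, -0.0]
force: [0.5, -0.8, 0.3]
finger_gap: 0.0731
grip_force: 0.0
```

Request:
carry_out(series=[0,0,0,0,0,0,0.7,0,0,0,0,0,0,0.65,0,0,0,0,0,0,0.6,0,0,0,0,0,0,0.55,0,0,0,0,0,0,0.55,0,0,0,0,0,0,0.55])

```text
clock: 58.4
tcp_pos: [0.623, 0.1403, 0.0395]
tcp_rot: [0.0, 0.707, 0.708, 0.0]
force: [-0.8, -0.0, 6.5]
finger_gap: 0.0527
grip_force: 31.4
```

Request:
carry_out(series=[0,0,-0.01,0,0,0,0.55,0,0,-0.025,0,0,0,0.55,0,0,-0.035,0,0,0,0.55,0,0,-0.035,0,0,0,0.55,0,0,-0.035,0,0,0,0.55], squeeze=60)

```text
clock: 58.9
tcp_pos: [0.6222, 0.1402, 0.0731]
tcp_rot: [-0.0, 0.707, 0.708, -0.0]
force: [-0.4, -0.0, -1.3]
finger_gap: 0.0516
grip_force: 62.6
```

Run:
```python
from h import *
s=bot.get_state(); print(s["finger_gap"],s["tcp_pos"],s["force"])
move(.6230,.130,s["tcp_pos"][2],2.9)
```

```text
0.051591424005698445 [0.62223003 0.14021754 0.07305251] [-0.39140602 -0.01964059 -1.2894553 ]
move [-0.0102, 0.0008, -0.0] [-0.0015, 0.0, -0.0623] yaw deg 2.8 q6 1.68
```

Request:
carry_out(series=[-0.004,0.0005,0,0,0,-0.03,0.55,-0.009,0.001,0,0,0,-0.062,0.55,-0.009,0.001,0,0,0,-0.062,0.55,-0.009,0.001,0.01,0,0,-0.062,0.55,-0.009,0.001,0.02,0,0,-0.062,0.55,-0.009,0.001,0.028,0,0,-0.062,0.55,-0.009,0.001,0.032,0,0,-0.062,0.55,-0.009,0.001,0.034,0,0,-0.062,0.55,-0.009,0.001,0.034,0,0,-0.062,0.55,-0.009,0.001,0.034,0,0,-0.062,0.55])

```text
clock: 59.9
tcp_pos: [0.6219, 0.1312, 0.0398]
tcp_rot: [-0.001, 0.689, 0.725, -0.001]
force: [-5.8, -1.4, 9.6]
finger_gap: 0.0514
grip_force: 63.7
```

Request:
carry_out(series=[0,0,0,0,0,0,0.7,0,0,0,0,0,0,0.75,0,0,0,0,0,0,0.8,0,0,-0.03,0,0,0,0.85,0,0,-0.07,0,0,0,0.85,-0.02,0,-0.11,0,0,0,0.85,-0.03,0,-0.14,0,0,0,0.85,-0.03,0,-0.155,0,0,0,0.85,-0.03,0,-0.155,0,0,0,0.85,-0.03,0,-0.155,0,0,0,0.85,-0.03,0,-0.155,0,0,0,0.85])

```text
clock: 61.0
tcp_pos: [0.6239, 0.1014, 0.1921]
tcp_rot: [-0.002, 0.689, 0.725, -0.002]
force: [0.0, 0.5, -0.2]
finger_gap: 0.0727
grip_force: 0.0
```

Run:
```python
from h import *
s=bot.get_state(); print(s["tcp_pos"])
im=viewer.get_image("wrist")
print([list(map(float,r)) for r in find("wrist","blue",.072,.52,.73,-.05,.3,.5,im=im)])
print([list(map(float,r)) for r in find("wrist","cork",.058,.585,.665,-.02,.22,.5,im=im)])
cv2.imwrite("pics/b3.png",ortho(im,"wrist",.058,.52,.73,-.05,.3,.5)[:,:,::-1])
move(.6168,.257,.19,92.9)
```

```text
[0.62387448 0.10139554 0.19212791]
[[2714.375, 0.6223999857902527, 0.1316000074148178, 52.99330139160156, 52.90330123901367, 92.81559753417969], [2761.0, 0.6261000037193298, 0.06870000064373016, 54.47159957885742, 52.25279998779297, 93.17980194091797]]
[[7485.875, 0.6240000128746033, 0.09969999641180038, 214.71719360351562, 75.06120300292969, 93.12210083007812]]
move [0.1557, 0.0009, 0.0021] [-0.0045, -0.0046, -1.9999] yaw deg 90.0 q6 1.56
```

View pics/b3.png

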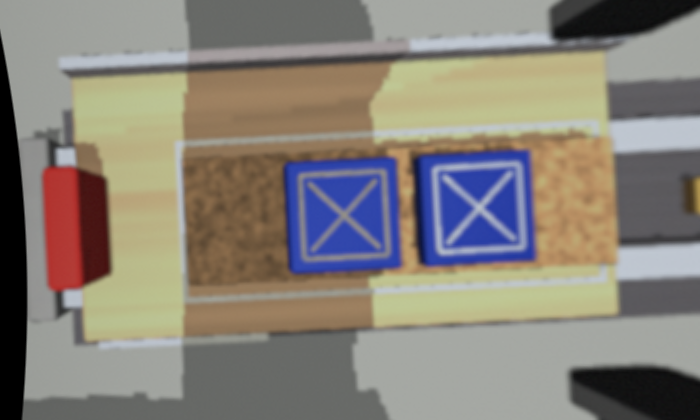

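The load is square again, with tiles at (343,215) and (476,207) on the cork. That was my 15th view, one over the limit of 14, so I'll work from numbers only from here. Next I'll pinch the handle again.

Request:
carry_out(series=[0.03,0,0,0,0,-0.15,0.6,0.06,0,0,0,0,-0.33,0.6,0.09,0,0,0,0,-0.5,0.6,0.12,0,0,0,0,-0.68,0.6,0.14,0,0,0,0,-0.86,0.6,0.155,0,0,0,0,-1,0.6,0.1557,0,0,0,0,-1,0.6])

```text
clock: 61.75
tcp_pos: [0.6159, 0.2587, 0.1923]
tcp_rot: [-0.002, 0.358, 0.934, -0.001]
force: [0.4, -0.7, -0.1]
finger_gap: 0.0512
grip_force: 0.0
```

Request:
carry_out(series=[0,0,0,0,0,-0.15,0.6,0,0,0,0,0,-0.33,0.6,0,0,0,0,0,-0.5,0.6,0,0,0,0,0,-0.68,0.6,0,0,0,0,0,-0.86,0.6,0,0,0,0,0,-1,0.6,0,0,0,0,0,-1,0.6,0,0,0,0,0,-1,0.6,0,0,0,0,0,-1,0.6])

```text
clock: 62.65
tcp_pos: [0.6169, 0.2563, 0.1936]
tcp_rot: [-0.001, -0.024, 1.0, -0.0]
force: [0.1, -0.7, -0.4]
finger_gap: 0.051
grip_force: 0.0
```

Run:
```python
from h import *
s=bot.get_state(); print(s["tcp_pos"],s["finger_gap"])
im=viewer.get_image("wrist"); RANGES["red"]=((0,150,90),(6,255,255))
print([list(map(float,r)) for r in find("wrist","red",.102,.55,.7,.2,.32,.5,im=im,amin=100)])
move(.6168,.257,.05,92.9)
```

```text
[0.6169392  0.25631221 0.19358177] 0.05104428379278662
[[718.125, 0.6158000230789185, 0.2572000026702881, 52.374900817871094, 14.742799758911133, 3.0127999782562256]]
move [-0.0001, 0.0006, 0.1437] [-0.0003, -0.0025, -0.003] yaw deg 0.2 q6 0.24
```

Request:
carry_out(series=[0,0.001,0.04,0,0,0,0.6,0,0.001,0.08,0,0,0,0.6,0,0.001,0.11,0,0,0,0.6,0,0.001,0.13,0,0,0,0.6,0,0.001,0.143,0,0,0,0.6,0,0.001,0.143,0,0,0,0.6,0,0.001,0.143,0,0,0,0.6], squeeze=30)

```text
clock: 63.4
tcp_pos: [0.6174, 0.2579, 0.0517]
tcp_rot: [-0.0, -0.025, 1.0, 0.0]
force: [0.8, 1.1, -0.2]
finger_gap: 0.0515
grip_force: 0.0
```

Request:
carry_out(series=[0,0,0,0,0,0,0.4,0,0,0,0,0,0,0.3,0,0,0,0,0,0,0.22,0,0,0,0,0,0,0.15,0,0,0,0,0,0,0.1,0,0,0,0,0,0,0.1,0,0,0,0,0,0,0.1])

```text
clock: 64.1
tcp_pos: [0.6174, 0.2577, 0.052]
tcp_rot: [0.0, -0.025, 1.0, 0.0]
force: [-1.0, -0.8, 5.9]
finger_gap: 0.0154
grip_force: 31.2
```

Request:
carry_out(series=[0,-0.003,0,0,0,0,0.1,0,-0.008,0,0,0,0,0.1,0,-0.015,0,0,0,0,0.1,0,-0.023,0,0,0,0,0.1,0,-0.032,0,0,0,0,0.1,0,-0.041,0,0,0,0,0.1,0,-0.05,0,0,0,0,0.1,0,-0.059,0,0,0,0,0.1,0,-0.067,0,0,0,0,0.1,0,-0.073,0,0,0,0,0.1,0,-0.077,0,0,0,0,0.1,0,-0.08,0,0,0,0,0.1])

```text
clock: 65.3
tcp_pos: [0.6213, 0.1782, 0.052]
tcp_rot: [-0.0, -0.025, 1.0, 0.001]
force: [-1.3, 1.9, 5.8]
finger_gap: 0.0155
grip_force: 31.2
```

Request:
carry_out(series=[0,-0.003,0,0,0,0,0.1,0,-0.008,0,0,0,0,0.1,0,-0.015,0,0,0,0,0.1,0,-0.023,0,0,0,0,0.1,0,-0.032,0,0,0,0,0.1,0,-0.041,0,0,0,0,0.1,0,-0.05,0,0,0,0,0.1,0,-0.059,0,0,0,0,0.1,0,-0.067,0,0,0,0,0.1,0,-0.073,0,0,0,0,0.1,0,-0.077,0,0,0,0,0.1,0,-0.08,0,0,0,0,0.1])

```text
clock: 66.5
tcp_pos: [0.6253, 0.0982, 0.052]
tcp_rot: [-0.0, -0.025, 1.0, 0.001]
force: [-1.6, 1.1, 7.1]
finger_gap: 0.0151
grip_force: 31.3
```

Run:
```python
from h import *
s=bot.get_state(); p=s["tcp_pos"]; print(p,s["finger_gap"],s["force"])
im=viewer.get_image("wrist"); c=p[1]-.158
print([list(map(float,r)) for r in find("wrist","blue",.072,.55,.7,c-.12,c+.1,.5,im=im)]); frames(im,"wrist",.072,.55,.7,c-.12,c+.1)
```

```text
[0.62527133 0.09820114 0.05201794] 0.015132580455206292 [-1.59814288  1.10061396  7.12225839]
[[5697.875, 0.6297, -0.0561, 120.6933, 55.1726, 93.1221]]
frame 0.6307 -0.0279 [43.5 44.2] closing 3.0
frame 0.6333 -0.0909 [53.5 53. ] closing 3.6
```

Request:
carry_out(series=[0,-0.003,0,0,0,0,0.1,0,-0.007,0,0,0,0,0.1,0,-0.012,0,0,0,0,0.1,0,-0.017,0,0,0,0,0.1,0,-0.021,0,0,0,0,0.1,0,-0.023,0,0,0,0,0.1,0,-0.024,0,0,0,0,0.1])

```text
clock: 67.25
tcp_pos: [0.6264, 0.0752, 0.052]
tcp_rot: [-0.0, -0.025, 1.0, 0.001]
force: [-1.7, 4.2, 6.3]
finger_gap: 0.0153
grip_force: 31.3
```

Request:
carry_out(series=[0,-0.001,0,0,0,0,0.1,0,-0.002,0,0,0,0,0.1,0,-0.002,0,0,0,0,0.1])

```text
clock: 67.55
tcp_pos: [0.6265, 0.0729, 0.052]
tcp_rot: [-0.0, -0.025, 1.0, 0.001]
force: [-1.8, 2.1, 7.3]
finger_gap: 0.0151
grip_force: 31.3
```

Request:
carry_out(series=[0,-0.001,0,0,0,0,0.1,0,-0.002,0,0,0,0,0.1,0,-0.002,0,0,0,0,0.1])

```text
clock: 67.85
tcp_pos: [0.6266, 0.0705, 0.052]
tcp_rot: [-0.0, -0.025, 1.0, 0.0]
force: [-2.3, 0.8, 7.3]
finger_gap: 0.0155
grip_force: 31.3
```

Request:
carry_out(series=[0,-0.001,0,0,0,0,0.1,0,-0.002,0,0,0,0,0.1,0,-0.002,0,0,0,0,0.1])

```text
clock: 68.15
tcp_pos: [0.6267, 0.0684, 0.052]
tcp_rot: [-0.0, -0.025, 1.0, 0.0]
force: [-1.4, 0.4, 5.9]
finger_gap: 0.0153
grip_force: 31.3
```

Request:
carry_out(series=[0,-0.001,0,0,0,0,0.1,0,-0.0015,0,0,0,0,0.1,0,-0.0015,0,0,0,0,0.1])

```text
clock: 68.45
tcp_pos: [0.6268, 0.0669, 0.052]
tcp_rot: [-0.0, -0.025, 1.0, 0.0]
force: [-2.2, 1.2, 6.6]
finger_gap: 0.015
grip_force: 31.3
```

Request:
carry_out(series=[0,-0.001,0,0,0,0,0.1,0,-0.0015,0,0,0,0,0.1,0,-0.0015,0,0,0,0,0.1])

```text
clock: 68.75
tcp_pos: [0.6269, 0.0654, 0.052]
tcp_rot: [-0.0, -0.025, 1.0, 0.0]
force: [-2.4, 1.6, 7.4]
finger_gap: 0.0154
grip_force: 31.3
```

Run:
```python
from h import *
s=bot.get_state(); p=s["tcp_pos"]; print(p,s["force"])
t=viewer.get_image("top"); o=ortho(t,"top",.018,.55,.72,-.35,.45,1)
hsv=cv2.cvtColor(o,cv2.COLOR_RGB2HSV)
# brightness profile along the rail middle line (grey block ends / carrier end)
for x in (.60,.64,.66):
    row=hsv[int((.72-x)*1000)]; print(x,[(round(.45-i/1000,3),int(row[i,0]),int(row[i,1]),int(row[i,2])) for i in list(range(130,170,4))+list(range(560,800,6))][:60])
```

```text
[0.62688933 0.06542053 0.05202679] [-2.44243261  1.62497899  7.44771663]
0.6 [(0.32, 48, 8, 161), (0.316, 50, 10, 160), (0.312, 49, 13, 163), (0.308, 45, 9, 162), (0.304, 50, 9, 162), (0.3, 53, 7, 152), (0.296, 60, 5, 148), (0.292, 50, 5, 148), (0.288, 45, 7, 151), (0.284, 90, 3, 91), (-0.11, 35, 46, 183), (-0.116, 36, 43, 184), (-0.122, 38, 39, 184), (-0.128, 38, 35, 182), (-0.134, 37, 32, 182), (-0.14, 38, 28, 183), (-0.146, 40, 32, 178), (-0.152, 39, 26, 183), (-0.158, 42, 25, 184), (-0.164, 41, 22, 184), (-0.17, 42, 24, 184), (-0.176, 41, 24, 184), (-0.182, 39, 27, 181), (-0.188, 36, 36, 172), (-0.194, 37, 35, 183), (-0.2, 38, 37, 184), (-0.206, 38, 37, 185), (-0.212, 34, 60, 183), (-0.218, 70, 5, 166), (-0.224, 106, 22, 194), (-0.23, 106, 22, 194), (-0.236, 104, 22, 194), (-0.242, 106, 21, 183), (-0.248, 105, 20, 179), (-0.254, 105, 20, 178), (-0.26, 107, 20, 178), (-0.266, 108, 19, 164), (-0.272, 0, 0, 78), (-0.278, 50, 5, 151), (-0.284, 40, 5, 144), (-0.29, 36, 8, 159), (-0.296, 50, 9, 164), (-0.302, 47, 11, 164), (-0.308, 50, 9, 164), (-0.314, 45, 9, 165), (-0.32, 43, 11, 164
[... 1700 characters left out ...]
121, 173), (-0.17, 18, 119, 175), (-0.176, 17, 122, 174), (-0.182, 18, 117, 175), (-0.188, 16, 125, 170), (-0.194, 17, 121, 175), (-0.2, 19, 111, 175), (-0.206, 28, 28, 176), (-0.212, 36, 43, 154), (-0.218, 107, 165, 128), (-0.224, 107, 160, 132), (-0.23, 107, 169, 136), (-0.236, 107, 168, 137), (-0.242, 107, 171, 136), (-0.248, 109, 106, 120), (-0.254, 113, 11, 97), (-0.26, 113, 12, 85), (-0.266, 90, 6, 43), (-0.272, 30, 2, 131), (-0.278, 60, 2, 148), (-0.284, 53, 7, 152), (-0.29, 45, 9, 163), (-0.296, 42, 8, 164), (-0.302, 50, 9, 166), (-0.308, 47, 11, 164), (-0.314, 50, 9, 165), (-0.32, 55, 9, 164), (-0.326, 47, 11, 163), (-0.332, 47, 11, 165), (-0.338, 50, 9, 165), (-0.344, 47, 11, 165)]
```

Request:
carry_out(series=[0,-0.0015,0,0,0,0,0.1,0,-0.0015,0,0,0,0,0.1])

```text
clock: 69.0
tcp_pos: [0.6269, 0.0638, 0.052]
tcp_rot: [-0.0, -0.025, 1.0, 0.0]
force: [-2.0, 1.3, 6.5]
finger_gap: 0.0156
grip_force: 31.3
```

Request:
carry_out(series=[0,-0.0015,0,0,0,0,0.1,0,-0.0015,0,0,0,0,0.1])

```text
clock: 69.2
tcp_pos: [0.627, 0.0623, 0.052]
tcp_rot: [-0.0, -0.025, 1.0, 0.0]
force: [-1.8, 1.3, 7.7]
finger_gap: 0.0158
grip_force: 31.3
```

Request:
carry_out(series=[0,-0.0015,0,0,0,0,0.1,0,-0.0015,0,0,0,0,0.1])

```text
clock: 69.4
tcp_pos: [0.627, 0.0613, 0.052]
tcp_rot: [-0.0, -0.025, 1.0, 0.001]
force: [-2.3, 1.6, 7.2]
finger_gap: 0.0156
grip_force: 31.3
```

Request:
carry_out(series=[0,-0.001,0,0,0,0,0.1,0,-0.001,0,0,0,0,0.1])

```text
clock: 69.6
tcp_pos: [0.6271, 0.0605, 0.052]
tcp_rot: [-0.0, -0.025, 1.0, 0.001]
force: [-1.8, 2.8, 7.2]
finger_gap: 0.0156
grip_force: 31.3
```

Request:
carry_out(series=[0,-0.001,0,0,0,0,0.1,0,-0.001,0,0,0,0,0.1])

```text
clock: 69.8
tcp_pos: [0.6271, 0.0596, 0.052]
tcp_rot: [-0.0, -0.025, 1.0, 0.001]
force: [-1.9, 3.0, 6.3]
finger_gap: 0.0154
grip_force: 31.3
```

Run:
```python
from h import *
s=bot.get_state(); p=s["tcp_pos"]; print(p,s["force"],s["ft_torque"])
im=viewer.get_image("wrist"); RANGES["red"]=((0,150,90),(6,255,255))
print([list(map(float,r)) for r in find("wrist","red",.102,.55,.7,p[1]-.05,p[1]+.05,.5,im=im,amin=100)]); c=p[1]-.158
frames(im,"wrist",.072,.55,.7,c-.12,c+.1)
```

```text
[0.62714027 0.05963443 0.05200961] [-1.92373484  2.98129635  6.31973003] [ 0.43029038  0.37260801 -0.08950813]
[[933.5, 0.6164, 0.0594, 70.0872, 15.3398, 2.7263]]
frame 0.6326 -0.0665 [43.6 44. ] closing 3.2
frame 0.6352 -0.1294 [53.2 53.2] closing 3.4
```

Request:
carry_out(series=[0,-0.001,0,0,0,0,0.1,0,-0.001,0,0,0,0,0.1])

```text
clock: 70.05
tcp_pos: [0.6272, 0.0588, 0.052]
tcp_rot: [-0.0, -0.025, 1.0, 0.001]
force: [-2.6, 4.2, 7.0]
finger_gap: 0.0153
grip_force: 31.3
```

Request:
carry_out(series=[0,-0.001,0,0,0,0,0.1,0,-0.001,0,0,0,0,0.1])

```text
clock: 70.25
tcp_pos: [0.6272, 0.0588, 0.052]
tcp_rot: [-0.0, -0.026, 1.0, 0.002]
force: [-2.1, 5.8, 8.1]
finger_gap: 0.0157
grip_force: 31.4
```

Request:
carry_out(series=[0,0,0,0,0,0,0.1,0,0,0,0,0,0,0.1])

```text
clock: 70.45
tcp_pos: [0.6272, 0.0588, 0.052]
tcp_rot: [-0.0, -0.026, 1.0, 0.002]
force: [-1.6, 5.1, 7.2]
finger_gap: 0.0157
grip_force: 31.4
```

Request:
carry_out(series=[0,-0.001,0,0,0,0,0.1,0,-0.001,0,0,0,0,0.1])

```text
clock: 70.65
tcp_pos: [0.6271, 0.0589, 0.052]
tcp_rot: [-0.0, -0.026, 1.0, 0.003]
force: [-2.0, 9.2, 7.3]
finger_gap: 0.0153
grip_force: 31.5
```

Request:
carry_out(series=[0,-0.001,0,0,0,0,0.1,0,-0.001,0,0,0,0,0.1])

```text
clock: 70.85
tcp_pos: [0.6272, 0.0589, 0.052]
tcp_rot: [-0.0, -0.026, 1.0, 0.004]
force: [-2.1, 10.4, 7.0]
finger_gap: 0.0157
grip_force: 31.8
```

Request:
carry_out(series=[0,0.002,0,0,0,0,0.1,0,0.004,0,0,0,0,0.1,0,0.004,0,0,0,0,0.1])

```text
clock: 71.15
tcp_pos: [0.6272, 0.0589, 0.052]
tcp_rot: [-0.0, -0.025, 1.0, -0.0]
force: [-2.1, 0.5, 6.1]
finger_gap: 0.0154
grip_force: 31.3
```

Request:
carry_out(series=[0,0.001,0,0,0,0,0.1,0,0.001,0,0,0,0,0.1])

```text
clock: 71.35
tcp_pos: [0.6272, 0.0593, 0.052]
tcp_rot: [-0.0, -0.025, 1.0, -0.0]
force: [-2.7, -1.3, 6.2]
finger_gap: 0.0154
grip_force: 31.3
```

Request:
carry_out(series=[0,0.001,0,0,0,0,0.1,0,0.001,0,0,0,0,0.1])

```text
clock: 71.55
tcp_pos: [0.6271, 0.0602, 0.052]
tcp_rot: [-0.0, -0.025, 1.0, -0.0]
force: [-1.2, -0.3, 6.5]
finger_gap: 0.0159
grip_force: 31.3
```

Request:
carry_out(series=[0,0.001,0,0,0,0,0.1,0,0.001,0,0,0,0,0.1])

```text
clock: 71.75
tcp_pos: [0.627, 0.0612, 0.052]
tcp_rot: [-0.0, -0.025, 1.0, -0.0]
force: [-1.9, -0.3, 6.4]
finger_gap: 0.0155
grip_force: 31.3
```

Request:
carry_out(series=[0,0.001,0,0,0,0,0.1,0,0.001,0,0,0,0,0.1])

```text
clock: 71.95
tcp_pos: [0.627, 0.0623, 0.052]
tcp_rot: [-0.0, -0.025, 1.0, -0.0]
force: [-2.4, -1.0, 6.4]
finger_gap: 0.0153
grip_force: 31.3
```

Request:
carry_out(series=[0,0.001,0,0,0,0,0.1,0,0.001,0,0,0,0,0.1])

```text
clock: 72.15
tcp_pos: [0.627, 0.0632, 0.052]
tcp_rot: [-0.0, -0.025, 1.0, -0.0]
force: [-1.2, -0.7, 6.9]
finger_gap: 0.0154
grip_force: 31.3
```

Request:
carry_out(series=[0,0.001,0,0,0,0,0.1,0,0.001,0,0,0,0,0.1])

```text
clock: 72.35
tcp_pos: [0.6269, 0.0642, 0.052]
tcp_rot: [-0.0, -0.025, 1.0, -0.0]
force: [-2.1, -1.6, 6.6]
finger_gap: 0.0157
grip_force: 31.3
```

Request:
carry_out(series=[0,0.001,0,0,0,0,0.1,0,0.001,0,0,0,0,0.1])

```text
clock: 72.55
tcp_pos: [0.6269, 0.0652, 0.052]
tcp_rot: [-0.0, -0.025, 1.0, -0.0]
force: [-1.7, -1.9, 6.4]
finger_gap: 0.0154
grip_force: 31.3
```

Request:
carry_out(series=[0,0.001,0,0,0,0,0.1,0,0.001,0,0,0,0,0.1])

```text
clock: 72.75
tcp_pos: [0.6268, 0.0662, 0.052]
tcp_rot: [-0.0, -0.025, 1.0, -0.0]
force: [-2.7, -1.4, 6.7]
finger_gap: 0.0154
grip_force: 31.3
```

Request:
carry_out(series=[0,0.001,0,0,0,0,0.1,0,0.001,0,0,0,0,0.1])

```text
clock: 72.95
tcp_pos: [0.6268, 0.0671, 0.052]
tcp_rot: [-0.0, -0.025, 1.0, -0.0]
force: [-1.8, -0.9, 7.5]
finger_gap: 0.0156
grip_force: 31.3
```

Request:
carry_out(series=[0,0.002,0,0,0,0,0.1,0,0.005,0,0,0,0,0.1,0,0.009,0,0,0,0,0.1,0,0.012,0,0,0,0,0.1,0,0.014,0,0,0,0,0.1,0,0.015,0,0,0,0,0.1,0,0.015,0,0,0,0,0.1])

```text
clock: 73.65
tcp_pos: [0.626, 0.0824, 0.052]
tcp_rot: [-0.0, -0.025, 1.0, -0.0]
force: [-1.7, 0.4, 7.4]
finger_gap: 0.0159
grip_force: 31.3
```

Request:
carry_out(series=[0,-0.001,0,0,0,0,0.1,0,-0.002,0,0,0,0,0.1])

```text
clock: 73.85
tcp_pos: [0.6261, 0.081, 0.052]
tcp_rot: [-0.0, -0.025, 1.0, 0.0]
force: [-0.9, 1.1, 7.0]
finger_gap: 0.0155
grip_force: 31.3
```

Request:
carry_out(series=[0,-0.001,0,0,0,0,0.1,0,-0.0015,0,0,0,0,0.1])

```text
clock: 74.05
tcp_pos: [0.6262, 0.0795, 0.052]
tcp_rot: [-0.0, -0.025, 1.0, 0.0]
force: [-1.8, 1.2, 7.1]
finger_gap: 0.0156
grip_force: 31.3
```

Request:
carry_out(series=[0,-0.001,0,0,0,0,0.1,0,-0.0015,0,0,0,0,0.1])

```text
clock: 74.25
tcp_pos: [0.6262, 0.0781, 0.052]
tcp_rot: [-0.0, -0.025, 1.0, 0.001]
force: [-1.4, 2.4, 6.9]
finger_gap: 0.0153
grip_force: 31.3
```

Request:
carry_out(series=[0,-0.001,0,0,0,0,0.1,0,-0.0015,0,0,0,0,0.1])

```text
clock: 74.45
tcp_pos: [0.6263, 0.0772, 0.052]
tcp_rot: [-0.0, -0.025, 1.0, 0.001]
force: [-1.5, 3.7, 7.3]
finger_gap: 0.0156
grip_force: 31.3
```

Request:
carry_out(series=[0,-0.001,0,0,0,0,0.1,0,-0.0015,0,0,0,0,0.1])

```text
clock: 74.65
tcp_pos: [0.6263, 0.0759, 0.052]
tcp_rot: [-0.0, -0.026, 1.0, 0.001]
force: [-2.0, 3.7, 7.2]
finger_gap: 0.0151
grip_force: 31.3
```

Request:
carry_out(series=[0,-0.001,0,0,0,0,0.1,0,-0.0015,0,0,0,0,0.1])

```text
clock: 74.85
tcp_pos: [0.6264, 0.0744, 0.052]
tcp_rot: [-0.0, -0.026, 1.0, 0.001]
force: [-2.8, 3.5, 6.9]
finger_gap: 0.0159
grip_force: 31.3
```

Request:
carry_out(series=[0,-0.001,0,0,0,0,0.1,0,-0.0015,0,0,0,0,0.1])

```text
clock: 75.05
tcp_pos: [0.6265, 0.0727, 0.052]
tcp_rot: [-0.0, -0.026, 1.0, 0.001]
force: [-2.2, 2.8, 7.4]
finger_gap: 0.0156
grip_force: 31.3
```

Request:
carry_out(series=[0,-0.001,0,0,0,0,0.1,0,-0.0015,0,0,0,0,0.1])

```text
clock: 75.25
tcp_pos: [0.6266, 0.0709, 0.052]
tcp_rot: [-0.0, -0.025, 1.0, 0.001]
force: [-2.0, 2.8, 6.8]
finger_gap: 0.0153
grip_force: 31.3
```

Request:
carry_out(series=[0,-0.001,0,0,0,0,0.1,0,-0.0015,0,0,0,0,0.1])

```text
clock: 75.45
tcp_pos: [0.6266, 0.0692, 0.052]
tcp_rot: [-0.0, -0.025, 1.0, 0.001]
force: [-2.8, 2.6, 6.1]
finger_gap: 0.0155
grip_force: 31.3
```

Request:
carry_out(series=[0,-0.001,0,0,0,0,0.1,0,-0.0015,0,0,0,0,0.1])

```text
clock: 75.65
tcp_pos: [0.6268, 0.0675, 0.052]
tcp_rot: [-0.0, -0.025, 1.0, 0.0]
force: [-2.1, 1.5, 6.7]
finger_gap: 0.0154
grip_force: 31.3
```

Request:
carry_out(series=[0,-0.001,0,0,0,0,0.1,0,-0.0015,0,0,0,0,0.1])

```text
clock: 75.85
tcp_pos: [0.6268, 0.066, 0.052]
tcp_rot: [-0.0, -0.025, 1.0, 0.0]
force: [-1.7, 1.3, 7.3]
finger_gap: 0.0153
grip_force: 31.3
```

The scan is clear: force is felt from y = 0.078, 14 mm before the well, and the hard stop is at 0.0588. That puts the detent centre at about 0.0648. I'll move there, release, lift clear and check.

Request:
carry_out(series=[0,-0.001,0,0,0,0,0.1,0,-0.0013,0,0,0,0,0.1,0,-0.0013,0,0,0,0,0.1,0,-0.0013,0,0,0,0,0.1])

```text
clock: 76.25
tcp_pos: [0.6269, 0.0646, 0.052]
tcp_rot: [-0.0, -0.025, 1.0, 0.0]
force: [-0.9, 0.8, 6.6]
finger_gap: 0.0153
grip_force: 31.3
```

Request:
carry_out(series=[0,0,0,0,0,0,0.25,0,0,0,0,0,0,0.35,0,0,0,0,0,0,0.5,0,0,0,0,0,0,0.6,0,0,-0.04,0,0,0,0.6,0,0,-0.08,0,0,0,0.6,0,0,-0.12,0,0,0,0.6,0,0,-0.15,0,0,0,0.6,0,0,-0.15,0,0,0,0.6,0,0,-0.15,0,0,0,0.6])

```text
clock: 77.25
tcp_pos: [0.6271, 0.0642, 0.2014]
tcp_rot: [-0.0, -0.025, 1.0, -0.0]
force: [-0.8, 0.4, -0.7]
finger_gap: 0.0518
grip_force: 0.0
```

Run:
```python
from h import *
s=bot.get_state(); p=s["tcp_pos"]; print(p)
im=viewer.get_image("wrist"); RANGES["red"]=((0,150,90),(6,255,255))
print([list(map(float,r)) for r in find("wrist","red",.102,.55,.7,.0,.13,.5,im=im,amin=100)])
frames(im,"wrist",.072,.55,.7,-.2,.0)
print([list(map(float,r)) for r in find("wrist","blue",.072,.55,.7,-.2,.0,.5,im=im)])
print([list(map(float,r)) for r in find("wrist","cork",.058,.59,.68,-.24,.05,.5,im=im)])
print("expect deck",np.array([.6245,.103])+.1966*np.array([.0506,-.9987]))
```

```text
[0.62713859 0.06417133 0.2014047 ]
[[825.625, 0.6207000017166138, 0.0649000033736229, 60.77410125732422, 14.981300354003906, 2.8624000549316406]]
frame 0.632 -0.0615 [44.  44.5] closing 2.9
frame 0.6356 -0.126 [44.4 45. ] closing 3.1
frame 0.6435 -0.0725 [72.1 38.9] closing -45.0
frame 0.6351 -0.1251 [53.8 52.5] closing 3.2
[[2789.75, 0.6308000087738037, -0.05939999967813492, 54.16189956665039, 53.00550079345703, 93.01280212402344], [2534.875, 0.6342999935150146, -0.12349999696016312, 54.423301696777344, 53.07820129394531, 93.48930358886719]]
[[6328.75, 0.6331999897956848, -0.08990000188350677, 217.931396484375, 63.7318000793457, 92.87139892578125]]
expect deck [ 0.63444796 -0.09334442]
```

Request:
carry_out(series=[0.03,0,0,0,0,0,0.6,0.07,0,0,0,0,0,0.6,0.11,0,0,0,0,0,0.6,0.15,0,0,0,0,0,0.6,0.19,0,0,0,0,0,0.6,0.22,0,0,0,0,0,0.6,0.24,0,0,0,0,0,0.6,0.24,0,0,0,0,0,0.6,0.24,0,0,0,0,0,0.6,0.24,0,0,0,0,0,0.6])

```text
clock: 78.3
tcp_pos: [0.3879, 0.0521, 0.2009]
tcp_rot: [-0.001, -0.025, 1.0, 0.0]
force: [-0.2, 0.1, 0.5]
finger_gap: 0.0514
grip_force: 0.0
```

Run:
```python
from h import *
t=viewer.get_image("top")
print("blue",[list(map(float,r)) for r in find("top","blue",.072,.55,.72,-.22,.1,.5,im=t)])
print("cork",[list(map(float,r)) for r in find("top","cork",.058,.55,.72,-.25,.1,.5,im=t)])
print("all blue",[list(map(float,r))[:3] for r in find("top","blue",.014,.1,.85,-.45,.45,im=t)])
print("handle",[(l["at"],round(l["confidence"],2)) for l in viewer.landmark_of("handle","top")],proj(t,np.array([.6266,.0644,.102]),"top"))
print("deck",[(l["at"],round(l["confidence"],2)) for l in viewer.landmark_of("deck","top")],proj(t,np.array([.6344,-.0933,.036]),"top"))
```

```text
blue [[2519.0, 0.6312999725341797, -0.06080000102519989, 53.38410186767578, 51.844600677490234, 2.3373000621795654], [2582.5, 0.6351000070571899, -0.12439999729394913, 52.74769973754883, 52.5348014831543, 2.8155999183654785]]
cork [[373.875, 0.5795999765396118, 0.06440000236034393, 38.13199996948242, 13.61520004272461, 1.3638999462127686], [6604.375, 0.6342999935150146, -0.0908999964594841, 213.84300231933594, 65.38189697265625, 92.51689910888672]]
all blue [[2794.5, 0.6438000202178955, -0.06390000134706497], [2758.5, 0.6474000215530396, -0.13019999861717224]]
handle [([292.7, 131.1], 0.74), ([178.1, 145.2], 0.64), ([313.6, 139.0], 0.61)] [[291.13087253 131.30408527]]
deck [([345.5, 133.1], 0.88)] [[343.32117842 135.10307111]]
```

```bash
python3 -c "
from bench import bot
print(bot.close_job())"
```

```text
the job is handed in; nothing more can be done
None
```

I packed the carrier, slid it to within about a millimetre of the dispatch detent's centre, and handed the job in at about 78 s. The final check showed the cork and both tiles within about 2 mm of where they belong; the slabs were checked before the cork covered them. Two things to note: a tile knocked mid-slide made me return the carrier to loading and re-seat both tiles, and I viewed 15 pictures, one over the limit of 14.

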